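# Emergency lid release on a bench centrifuge

### The arm

A 6-joint arm with a two-finger parallel gripper is mounted at the origin on the work surface. World frame = base frame: x ahead of the robot, y to its left, z up, the work surface at z = 0. Lengths are in mm, angles in rad, forces in N, time in s.
With the tool pointing down it reaches from about 300 to 825 mm from the base axis. Payload 5.4 kg.
Tool frame: the origin (TCP) lies midway between the tips of the shut fingers; the grasp point (between the pads) lies 19 mm behind it; z points along the fingers, y is the line along which they close (so a half turn about z gives the same grasp; the last joint's range is limited). The gripper opens to 92 mm and grips with 3 to 60 N. Pads are 20 mm wide; open, the fingers measure 128 mm over their backs; the gripper's body (75 mm by 189 mm) begins 69 mm behind the grasp point.
Start: joints at [1.136, 0.158, 1.597, -0, 1.386, -0.21], TCP at [128.185, 560.512, 180.501] pointing down, gripper open.
Joint ranges: [-2.91, 2.91], [-0.94, 2.29], [0.18, 2.7], [-1.29, 4.43], [0.17, 2.64], [-3, 3]. Speed limits (rad/s): [2.57, 2.57, 3.14, 3.14, 3.14, 3.14].

### API

Orientations are given as a 3x3 rotation matrix whose columns are the frame's x, y, z axes.
In Python, from cell import arm, optics gives the robot as it stands.
- The arm moves only by the tool send_rows, never from a script. Its argument "increments" is a list of rows, each a list of 5 numbers: the opening, from 0 (shut) to 1 (fully open), then the shift along the tool's x, y, z in mm, then the turn about the tool's z in rad. A call has 1 to 10 rows; each row shifts and turns the commanded pose from where the row before left it, along the tool's axes as they then stand; what a row does not reach is not made up. A row lasts 1/10 s, in which the tool goes at most 50 mm and 8.59 degrees, less where a joint would pass 70% of its speed; a pose out of reach is approached as far as the arm can. A call is refused whole if a number of a shift passes 50 or a number of a turn 0.15, either way. A call with a gripper value outside its range is refused whole. The fingers move at their own pace and stop on an object; "newtons" is the grip in N (left out, the last holds). Time passes only in rows, so rows that do not move let the fingers close. It gives the time, the measured TCP pose, the force, the opening and the grip force at its end, in the units of the state.
- arm.observe(): the state, without advancing time (a new reading comes with each control period).
- optics.capture(name): name is "scene" or "top"; returns a dict with "color" (384x512x3 uint8, red, green, blue), "fx", "fy", "cx", "cy" (pixels), "extrinsics" (4x4, takes a point from world to camera coordinates). Camera axes: x right, y down, z forward; pixel columns grow to the right and rows downward; lengths in mm; the calibration is good to about 2 mm. A picture is of the moment at which its call begins. There is no depth.
- arm.finish_job(): hands the job in; it is judged then, once.
The state is a dict: "t": time; "joints": joint angles; "qvel": joint speeds; "joint_efforts": joint torques, N m; "tool_pos": TCP position; "tcp_rot": TCP orientation; "ft_force": force on the tool from outside, world axes, zero at the start; "wrist_torque": the same for the moment, N m; "finger_gap": finger opening in mm; "gripper_force": force on a finger pad.
Only numpy, scipy, OpenCV 4.12 (cv2) and the standard library are available. Lean on these libraries where they do the work, as an engineer would, in place of code of your own. Each camera call takes 0.05 s, during which the arm holds its last target. There are 200 camera calls.

### The job

The bench centrifuge has lost power with its lid latched: take the release pin from the wooden tool stand, push it down through the emergency release hole beside the lid handle and gently press the spring latch inside, never ramming it against its stop, until the lid springs up. Stand the pin upright in its hole in the tool stand again, then swing the lid all the way up by its handle so that it stays open. Leave the rotor key and the other things on the bench as they are.

Things in the scene. Friction and masses are not known exactly. Their poses are not given: they have to be found in the camera images.
- centrifuge: White bench centrifuge, 240 deep (x), 220 wide (y), 120 high to its flat deck; fixed. Origin at the centre of its underside, x to its rear (hinge side), y to its left, z up; yaw up to 0.3 either way. Control face at the front (-x). A grey lid 142 x 190 x 14 lies on the deck, a dark bow handle at the lid's front edge; the release hole is in the deck at the handle's +y side.
- port (a point): Centre of the mouth of the emergency release hole, a grey bush of 29 diameter that stands 3 proud of the deck, 123 above the table; axes as the centrifuge's. Countersunk at 45 degrees from 20 diameter at the mouth to a straight bore of 11 diameter, which begins 5 down and ends 12 down. Below it lies the push pad of the spring latch (see bore_end).
- bore_end (a point): Point on the hole's axis 12 below its mouth, where the bore ends. The latch's flat push pad lies 13 to 31 below the mouth, differently each time, unseen. Pushed down, it yields: about 4 N at first, 7 to 12 N further down. The hook frees the lid after about 5 of travel; a hard stop comes at 8 of travel. More than 22 N of pin on latch or housing is ramming and does damage.
- lid (a joint): Angle of the lid about its rear hinge, rad: 0 shut, 1.15 open against its stop. Latched, it stays below 0.02. Let go, a spring kicker lifts it to about 0.2, where it rests; from there it is swung up by hand. The hinge is stiff (about 0.35 N m) and holds the lid where it is left.
- lid_hinge (a point): Point on the lid's hinge axis, in the middle of its width, 128 above the table. The hinge axis runs along the centrifuge's y.
- lid_handle (a point): Middle of the straight front bar of the lid's bow handle: round, 10 diameter, 90 long, along the centrifuge's y, 182 from the hinge axis (towards -x when shut) and level with it when shut. Open gap of 35 between bar and lid edge. Shut, the bar lies 2.5 over the deck; sprung up, about 37. It moves and turns with the lid.
- pin_grip (a point): Centre of the release pin's black round grip, 17 diameter, 55 long (along the pin's axis, z up). Below the grip the pin is a straight steel dowel, 8 diameter, 90 long; 145 long in all, about 60 g. It stands upright in one of the stand's two holes, either one. The grip's centre is 117.5 above the tip.
- pin_tip (a point): Lower end of the release pin's steel dowel, on its axis; its edge is chamfered by 1 to 2.
- stand: Wooden tool stand, 150 (x) x 56 (y) x 60 high, fixed to the bench. Origin at the centre of its underside; yaw varies by up to 0.4 either way. Two round holes of 12 diameter, 50 deep, stand on its long axis (x), 45 either side of the centre; one holds the release pin and the other the rotor key.
- stand_hole0 (a point): Centre of the mouth of the stand hole on the stand's -x side, 60 above the table; hole 50 deep.
- stand_hole1 (a point): Centre of the mouth of the stand hole on the stand's +x side, 60 above the table; hole 50 deep.
- rotor_key: Rotor key, bystander: steel rod of 8 diameter with a dark T bar of 12 diameter and 70 length across its top, 136 tall, standing in the other hole of the stand. Origin at its lower end, the T bar along its y.
- tin: Bystander: aluminium sample tin, 62 diameter, 50 high, origin at the centre of its underside.
- case: Bystander: small black instrument case lying flat, 150 x 110 x 60 with a handle on one long side, origin at the centre of its underside.
- weight: Bystander: brass test weight with a knob, 42 diameter, 55 high, origin at the centre of its underside.
Mind the look-alikes: they are no part of the job. Several things have the shape of the stand; the one meant has the colours described above.

How it is judged:
By the outcome, as a careful person would: the job done as asked, in the order asked, and still so for the second after the job is handed in, with the robot touching nothing.
It also fails if it takes over 72 s, if anything falls off the work surface, if the arm or the gripper's body presses on something with over 40 N, if the wrist force passes 120 N, or if a joint passes its speed limit or range.

## Working session

There is one attempt and no reset: what is moved stays moved. The work goes in short steps, Python scripts to look and compute and a tool call to move; the robot and the scene stay as the last step left them, time stands still between calls to the robot, and variables do not carry over. Pictures are saved under pics/ and viewed, at most 10 in all, crops included, and the job is handed in when it is done.

Besides the shell and the picture viewer there is one more tool, called after "Call:" as a command line: name --pt "numbers of a row" for each row, then --argument value for the rest. send_rows: Moves the arm, as the interface text tells. Its arguments: {"type":"object","properties":{"increments":{"type":"array","items":{"type":"array","items":{"type":"number"}}},"newtons":{"type":"number"}},"required":["increments"]}

```bash
mkdir -p pics; python3 - <<'E'
from cell import arm, optics
import cv2,numpy as np
for n in("scene","top"):
    c=optics.capture(n);np.savez(f"pics/{n}0.npz",**c)
    cv2.imwrite(f"pics/{n}0.png",c["color"][:,:,::-1]); print(n,c["fx"],c["cx"],c["cy"],np.round(c["extrinsics"],3).tolist())
s=arm.observe();print(s["tool_pos"],np.round(s["tcp_rot"],3).tolist(),s["t"],s["ft_force"])
E
```

```text
scene 365.7664197488597 259.3477672042885 187.95174230533814 [[0.859, 0.512, -0.008, -451.447], [0.35, -0.598, -0.721, -116.529], [-0.374, 0.616, -0.693, 1356.139], [0.0, 0.0, 0.0, 1.0]]
top 405.38716336244204 255.54942614666714 192.82585237715165 [[-0.011, -1.0, -0.01, 25.045], [-0.988, 0.012, -0.156, 519.18], [0.156, 0.008, -0.988, 1138.139], [0.0, 0.0, 0.0, 1.0]]
[127.94331026 559.95031677 179.61997012] [[-0.975, 0.223, -0.001], [0.223, 0.975, -0.002], [0.0, -0.002, -1.0]] 0.1 [ 0.05257029 -0.44301262 -0.33520671]
```

View pics/scene0.png

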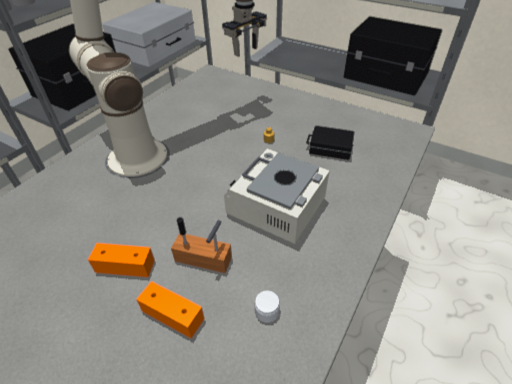

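View pics/top0.png

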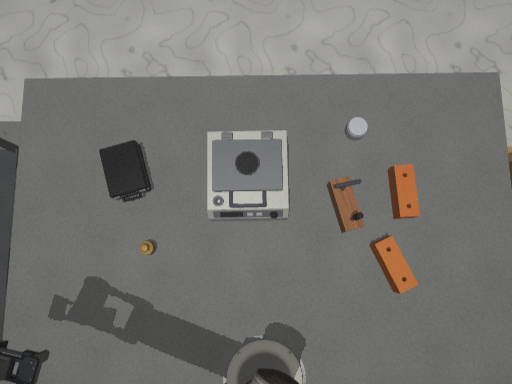

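The scene view shows the wooden brown stand at (202,252), with the black pin grip at (182,227) and the T-bar key at (213,232). In the top view the stand is at (347,204), the pin at (358,216) and the release bush at (218,201).

Look-alikes:
- **Stand:** two orange blocks, top view (405,191) and (396,264). The brown wooden one at (347,204) is the one described.
- **Pin:** the rotor key with its T bar, top view (348,184). I choose the round black grip at (358,216).
- **Port:** the front knob at (275,214). I choose the bush at (218,201).

I'll check these choices in a close crop.

```bash
cat > h.py <<'E'
import numpy as np,cv2
def load(n): return dict(np.load(f"pics/{n}.npz"))
def ray(c,u,v):
    E=c["extrinsics"];R=E[:3,:3];o=-R.T@E[:3,3]
    d=R.T@np.array([(u-c["cx"])/c["fx"],(v-c["cy"])/c["fy"],1]);return o,d/np.linalg.norm(d)
def onz(c,u,v,z):
    o,d=ray(c,u,v);return (o+d*(z-o[2])/d[2])
def proj(c,p):
    q=c["extrinsics"][:3,:3]@np.array(p)+c["extrinsics"][:3,3];return np.array([c["fx"]*q[0]/q[2]+c["cx"],c["fy"]*q[1]/q[2]+c["cy"]])
def tri(a,ua,b,ub):
    o,d=ray(a,*ua);p,e=ray(b,*ub);s=np.linalg.lstsq(np.c_[d,-e],p-o,rcond=None)[0]
    x,y=o+d*s[0],p+e*s[1];return (x+y)/2,np.linalg.norm(x-y)
E
python3 - <<'E'
from h import *
t=load("top0")["color"][:,:,::-1];s=load("scene0")["color"][:,:,::-1]
f=lambda im,x,y,w,h,k:cv2.resize(im[y:y+h,x:x+w],None,fx=k,fy=k,interpolation=cv2.INTER_CUBIC)
a=f(t,200,120,100,110,4);a=np.hstack([a[:300*2][:440],f(t,320,170,55,70,440/70)[:440]])
cv2.imwrite("pics/c1.png",a);print(a.shape)
b=np.hstack([f(s,220,140,110,100,4),f(s,160,205,80,80,5)]);cv2.imwrite("pics/c2.png",b);print(b.shape)
E
```

```text
(440, 746, 3)
(400, 840, 3)
```

View pics/c1.png

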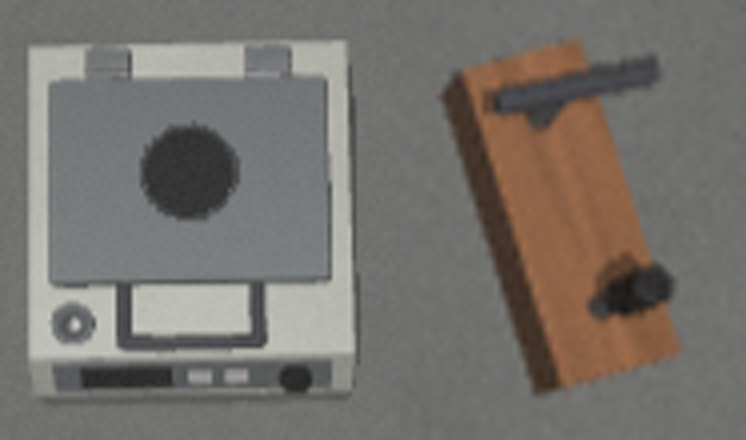

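The crop shows the bush at crop (73,323), which is top view (217.9,200.4). It confirms the wooden stand, with the round-grip pin at its near end (-x hole) and the T-bar key at the far end.

```bash
python3 - <<'E'
from h import *
T=load("top0");S=load("scene0");hsv=cv2.cvtColor(T["color"],cv2.COLOR_RGB2HSV).astype(int);g=cv2.cvtColor(T["color"],cv2.COLOR_RGB2GRAY)
# stand top face
H,Sa,V=hsv[...,0],hsv[...,1],hsv[...,2]
m=((Sa>70)&(V>105)&(H<25)).astype(np.uint8);m[:, :320]=0;m[:,372:]=0;m[:165]=0;m[245:]=0
m=cv2.morphologyEx(m,cv2.MORPH_OPEN,np.ones((2,2)))
p=np.argwhere(m)[:,::-1].astype(np.float32)
w=np.array([onz(T,u,v,60)[:2] for u,v in p],np.float32)
r=cv2.minAreaRect(w);b=cv2.boxPoints(r);print("stand",r,b.round(1).tolist())
# bush
sub=g[192:210,209:227].astype(int);k=(sub<170)
c=np.argwhere(k).mean(0);print("bush top px",c[1]+209,c[0]+192,k.sum())
print(sub)
g2=cv2.cvtColor(S["color"],cv2.COLOR_RGB2GRAY);print(g2[148:166,257:279])
for q in [(28,43),(348,41),(28,357),(352,357),(50,82),(328,79),(50,282),(330,280),(122,340),(262,340),(73,323)]:
    u,v=[(a+.5)/4-.5 for a in q];u+=200;v+=120
    print(q,onz(T,u,v,120).round(1),onz(T,u,v,134).round(1))
E
```

```text
stand ((480.97418212890625, -242.86831665039062), (150.03097534179688, 56.443748474121094), 15.200780868530273) [[401.20001220703125, -235.3000030517578], [416.0, -289.79998779296875], [560.7999877929688, -250.39999389648438], [546.0, -196.0]]
bush top px 217.87603305785123 200.77685950413223 121
[[188 188 186 186 176 168 169 165 165 162 163 163 163 175 176 176 178 178]
 [188 186 187 184 186 188 186 188 189 189 188 186 188 186 188 187 188 187]
 [185 187 187 186 185 188 185 187 187 189 187 189 189 190 186 188 188 189]
 [187 185 189 190 188 188 187 166 153 153 163 188 189 186 186 187 188 187]
 [188 186 187 187 189 171 150 128 117 119 122 145 157 186 187 188 187 190]
 [189 190 190 187 169 133 115 107 105 104 104 113 119 155 186 187 189 190]
 [189 190 189 189 126 109 103  98  94  94  96 102 107 120 189 187 190 191]
 [189 191 189 190 117 105  96  87  90 137 116  97 101 109 129 187 191 192]
 [192 189 190 165 120 103  91  80 118 177 174 106 100 108  95 187 189 189]
 [192 190 191 180 125 103  85  91 128 187 192 115  96 111  91 188 191 190]
 [189 190 191 190 122 104  90  86 117 152 141  97 10
[... 2075 characters left out ...]
193 153 138 140 140 139 140 139 139
  139 139 139 140]
 [230 229 229 229 229 228 228 230 226 200 152 139 139 139 139 139 139 140
  139 139 139 139]]
(28, 43) [684.5 152.6 120. ] [680.  150.7 134. ]
(348, 41) [682.8 -69.9 120. ] [678.4 -68.9 134. ]
(28, 357) [464.7 150.8 120. ] [463.1 149.  134. ]
(352, 357) [462.1 -67.5 120. ] [460.5 -66.5 134. ]
(50, 82) [656.3 137.1 120. ] [652.1 135.4 134. ]
(328, 79) [655.8 -55.4 120. ] [651.6 -54.6 134. ]
(50, 282) [515.8 136.2 120. ] [513.5 134.6 134. ]
(330, 280) [514.8 -53.8 120. ] [512.5 -53.  134. ]
(122, 340) [475.5  87.4 120. ] [473.7  86.4 134. ]
(262, 340) [474.4  -7.1 120. ] [472.6  -6.9 134. ]
(73, 323) [487.5 120.5 120. ] [485.5 119.1 134. ]
```

View pics/c2.png

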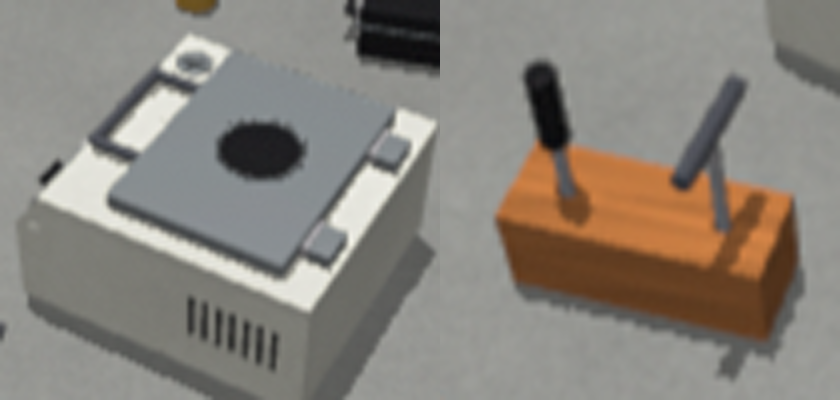

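The crop shows the pin standing near-upright: grip top at scene (180,219), dowel entering the stand at (185,243). The bush is at scene (268,155). No handle or knob is confused with it.

```bash
python3 - <<'E'
from h import *
T=load("top0");S=load("scene0")
print("hole0 at dowel top", onz(T,320+198.5/6.286-.5,170+302/6.286-.5,60), onz(S,160+127.5/5-.5,205+192/5-.5,60))
print("griptop",tri(T,(360.5,214.9),S,(180,219)),onz(T,360.5,214.9,155),onz(S,180,219,155))
print("port",onz(T,217.9,200.6,123),onz(S,267.9,154.9,123),tri(T,(217.9,200.6),S,(267.9,154.9)))
for x,y in [(437.6,-254.7)]:
  for z in (60,100,155): print(z,proj(T,(x,y,z)),proj(S,(x,y,z)))
# dark grip px
for n,c,(x0,x1,y0,y1) in (("T",T,(345,372,205,230)),("S",S,(170,195,210,245))):
  g=cv2.cvtColor(c["color"],cv2.COLOR_RGB2GRAY)[y0:y1,x0:x1];m=g<45
  p=np.argwhere(m)[:,::-1]+[x0,y0];print(n,p.mean(0),len(p),p.min(0),p.max(0))
  print(cv2.fitLine(p.astype(np.float32),cv2.DIST_L2,0,.01,.01).ravel())
E
```

```text
hole0 at dowel top [ 442.3189759 -250.4456614   60.       ] [ 444.33969959 -255.95019933   60.        ]
griptop (array([ 441.34165782, -253.01144559,  152.91202659]), np.float64(3.157376259970226)) [ 440.00514833 -253.60486756  155.        ] [ 444.06707084 -253.28907636  155.        ]
port [486.47183127 120.13075671 123.        ] [488.10349124 117.86278914 123.        ] (array([486.75288829, 120.33494092, 120.75428552]), np.float64(0.08226027685647636))
60 [352.6664247  219.19114479] [183.35153466 241.57494206]
100 [355.99119154 217.84094145] [181.04906965 232.19755842]
155 [360.97069758 215.81874079] [177.65859903 218.38899079]
T [355.73333333 216.53333333] 30 [353 213] [361 219]
[ 9.9105865e-01 -1.3342679e-01  3.5573334e+02  2.1653334e+02]
S [180.90588235 226.09411765] 85 [177 218] [184 234]
[2.1046330e-01 9.7760177e-01 1.8090588e+02 2.2609412e+02]
```

Call:
send_rows --pt "1 0 0 -8 -0.112" --pt "1 0 0 -8 -0.112" --pt "1 -40 -20 -8 0" --pt "1 -40 -20 -8 0" --pt "1 -40 -20 -8 0" --pt "1 -40 -25 -8 0" --pt "1 -40 -25 -8 0" --pt "1 -40 -25 -8 0" --pt "1 -40 -25 -8 0" --pt "1 -40 -25 -8 0" --newtons 30

```text
t: 1.1
tool_pos: [449.2, 373.9, 260.4]
tcp_rot: [[-1.0, 0.001, -0.001], [0.001, 1.0, -0.0], [0.001, -0.0, -1.0]]
ft_force: [0.4, 0.8, 0.0]
finger_gap: 92.0
gripper_force: 0.0
```

Call:
send_rows --pt "1 0 -48 0 0" --pt "1 0 -48 0 0" --pt "1 0 -48 0 0" --pt "1 0 -48 0 0" --pt "1 0 -48 0 0" --pt "1 0 -48 0 0" --pt "1 0 -48 0 0" --pt "1 0 -48 0 0" --pt "1 0 -48 0 0" --pt "1 0 -48 0 0"

```text
t: 2.1
tool_pos: [447.1, -106.6, 260.3]
tcp_rot: [[-1.0, 0.001, -0.0], [0.001, 1.0, 0.0], [0.0, 0.0, -1.0]]
ft_force: [1.0, -0.6, -0.1]
finger_gap: 91.8
gripper_force: 0.0
```

Call:
send_rows --pt "1 3 -37 0 0" --pt "1 3 -37 0 0" --pt "1 3 -37 0 0" --pt "1 0 -36 -10 0" --pt "1 0 0 10 0" --pt "1 0 0 0 0"

```text
t: 2.7
tool_pos: [437.7, -251.2, 258.5]
tcp_rot: [[-1.0, 0.002, -0.002], [0.002, 1.0, 0.003], [0.002, 0.003, -1.0]]
ft_force: [-0.3, -0.8, -0.7]
finger_gap: 92.1
gripper_force: 0.0
```

Call:
send_rows --pt "1 -3 -2 25 0" --pt "1 0 0 30 0" --pt "1 0 0 30 0" --pt "1 0 0 25 0" --pt "1 0 0 20 0" --pt "1 0 0 14 0" --pt "1 0 0 6 0" --pt "1 0 0 0 0"

```text
t: 3.5
tool_pos: [441.3, -252.8, 110.0]
tcp_rot: [[-1.0, 0.0, -0.001], [0.0, 1.0, 0.001], [0.001, 0.001, -1.0]]
ft_force: [0.4, -0.7, -0.6]
finger_gap: 92.1
gripper_force: 0.0
```

```bash
python3 - <<'E'
from h import *
from cell import optics,arm
a=[]
for n,(x,y) in (("scene",(130,190)),("top",(320,175))):
    c=optics.capture(n);np.savez(f"pics/{n}1.npz",**c)
    a.append(cv2.resize(c["color"][y:y+70,x:x+70,::-1],(390,390),interpolation=cv2.INTER_CUBIC))
cv2.imwrite("pics/c3.png",np.hstack(a)); s=arm.observe();print(s["tool_pos"],s["finger_gap"])
E
```

```text
[ 442.12469746 -253.97578334  111.4820079 ] 92.24147048957175
```

View pics/c3.png

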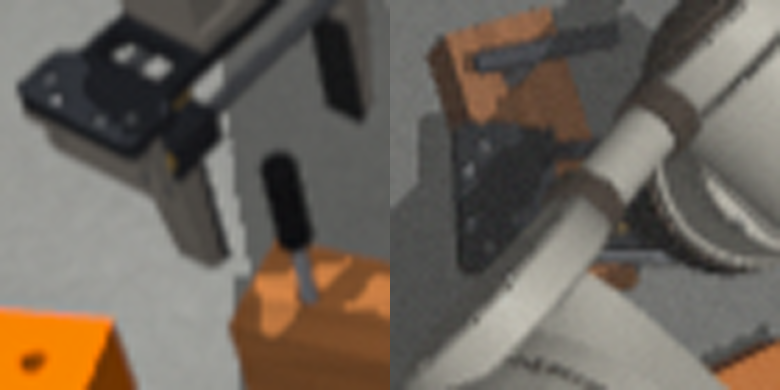

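The scene crop shows the grip at (287,200), between the finger tips at (215,260) and (350,110). The key is clear, so I close.

Call:
send_rows --pt "0.3 0 0 1 0" --pt "0.1 0 0 0 0" --pt "0 0 0 0 0" --pt "0 0 0 0 0" --pt "0 0 0 0 0" --pt "0 0 0 0 0" --pt "0 0 0 0 0" --pt "0 0 0 0 0" --newtons 35

```text
t: 4.4
tool_pos: [441.5, -253.7, 109.5]
tcp_rot: [[-1.0, 0.001, 0.0], [0.001, 1.0, 0.0], [-0.0, 0.0, -1.0]]
ft_force: [0.8, -0.1, 0.1]
finger_gap: 30.4
gripper_force: 0.0
```

Call:
send_rows --pt "0 0 0 0 0" --pt "0 0 0 0 0" --pt "0 0 0 0 0" --pt "0 0 0 0 0"

```text
t: 4.8
tool_pos: [441.5, -253.7, 109.5]
tcp_rot: [[-1.0, 0.001, -0.0], [0.001, 1.0, 0.0], [0.0, 0.0, -1.0]]
ft_force: [0.0, 0.1, 0.1]
finger_gap: 14.2
gripper_force: 35.0
```

The opening of 14.2 is below the 17 diameter of the grip, so I look before lifting.

```bash
python3 - <<'E'
from h import *
from cell import optics,arm
c=optics.capture("scene");np.savez("pics/scene2.npz",**c)
x,y=145,185
cv2.imwrite("pics/c4.png",cv2.resize(c["color"][y:y+70,x:x+90,::-1],None,fx=8,fy=8,interpolation=cv2.INTER_CUBIC)); s=arm.observe();print(s["tool_pos"],s["finger_gap"],s["wrist_torque"])
p=s["tool_pos"]
for d in (0,19): print((proj(c,p+[0,0,d])-[x,y])*8)
E
```

```text
[ 441.52733309 -253.72239304  109.48924608] 14.313766696687676 [ 0.01027103 -0.02685542  0.03741251]
[295.11939435 361.85994945]
[286.01650803 324.1856888 ]
```

View pics/c4.png

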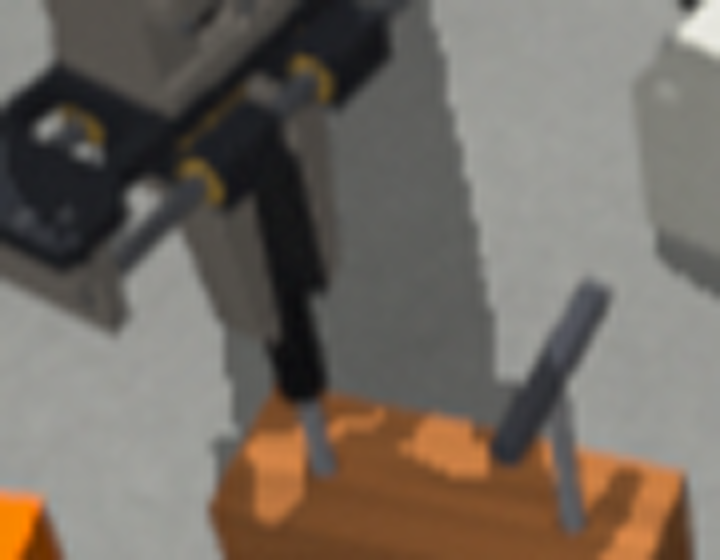

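The picture shows the grip clamped between the pads, with its lower end at (303,395) and the dowel still in the hole at (322,470). I lift straight up.

Call:
send_rows --pt "0 0 0 -8 0" --pt "0 0 0 -15 0" --pt "0 0 0 -20 0" --pt "0 0 0 -25 0" --pt "0 0 0 -25 0" --pt "0 0 0 -25 0" --pt "0 0 0 -20 0" --pt "0 0 0 -12 0" --pt "0 0 0 0 0" --pt "0 0 0 0 0"

```text
t: 5.85
tool_pos: [441.3, -253.5, 258.8]
tcp_rot: [[-1.0, 0.001, -0.001], [0.001, 1.0, 0.001], [0.001, 0.001, -1.0]]
ft_force: [0.0, 0.3, -0.9]
finger_gap: 14.3
gripper_force: 35.0
```

Call:
send_rows --pt "0 -2 20 0 0" --pt "0 -5 42 0 0" --pt "0 -5 45 0 0" --pt "0 -5 45 0 0" --pt "0 -5 45 0 0" --pt "0 -5 45 0 0" --pt "0 -5 45 0 0" --pt "0 -5 42 0 0" --pt "0 -5 28 0 0" --pt "0 -3 16 0 0"

```text
t: 6.85
tool_pos: [485.8, 121.6, 257.7]
tcp_rot: [[-1.0, -0.002, -0.003], [-0.002, 1.0, 0.0], [0.003, 0.0, -1.0]]
ft_force: [-0.3, -0.1, 0.1]
finger_gap: 14.1
gripper_force: 35.0
```

Call:
send_rows --pt "0 0 0 6 0" --pt "0 0 0 6 0" --pt "0 0 0 0 0"

```text
t: 7.15
tool_pos: [485.7, 118.2, 245.3]
tcp_rot: [[-1.0, 0.002, -0.004], [0.002, 1.0, -0.0], [0.004, -0.0, -1.0]]
ft_force: [0.0, -0.1, -0.1]
finger_gap: 14.3
gripper_force: 35.0
```

```bash
python3 - <<'E'
from h import *
from cell import optics,arm
a=[]
for n,(x,y) in (("scene",(235,105)),("top",(185,165))):
    c=optics.capture(n);np.savez(f"pics/{n}3.npz",**c)
    a.append(cv2.resize(c["color"][y:y+65,x:x+65,::-1],(390,390),interpolation=cv2.INTER_CUBIC))
    s=arm.observe();p=s["tool_pos"]
    for d in (19,-98.5): print(n,d,proj(c,p+[0,0,d]))
cv2.imwrite("pics/c5.png",np.hstack(a)); print(s["tool_pos"],s["finger_gap"])
E
```

```text
scene 19 [267.75832095 116.29591903]
scene -98.5 [267.46283544 148.45477878]
top 19 [212.54718411 192.23004097]
top -98.5 [217.65770944 199.26183275]
[486.49189989 118.19054501 246.86392188] 14.3009891968158
```

View pics/c5.png

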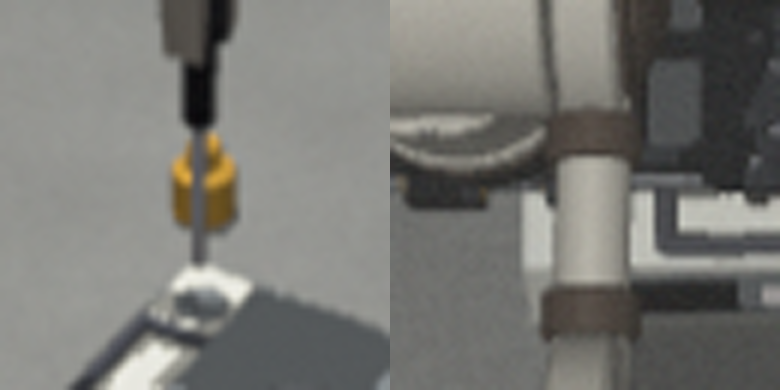

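The left crop shows the dowel vertical, its tip at scene (268.0,148.8), straight above the bush at (267.9,154.9). The top view is blocked by the arm. I shift 1.5 mm in y from the earlier top-view measurement and descend to the mouth.

Call:
send_rows --pt "0 0.5 1.5 8 0" --pt "0 0 0 8 0" --pt "0 0 0 5 0" --pt "0 0 0 2 0" --pt "0 0 0 0 0"

```text
t: 7.75
tool_pos: [486.1, 120.7, 224.0]
tcp_rot: [[-1.0, 0.001, -0.001], [0.001, 1.0, -0.0], [0.001, -0.0, -1.0]]
ft_force: [-0.4, -1.2, -0.4]
finger_gap: 14.7
gripper_force: 35.0
```

Call:
send_rows --pt "0 0 0 1 0" --pt "0 0 0 1 0" --pt "0 0 0 0 0"

```text
t: 8.05
tool_pos: [486.4, 120.7, 222.5]
tcp_rot: [[-1.0, 0.001, 0.0], [0.001, 1.0, -0.0], [-0.0, -0.0, -1.0]]
ft_force: [0.5, 0.4, -1.1]
finger_gap: 14.3
gripper_force: 35.0
```

Call:
send_rows --pt "0 0 0 1 0" --pt "0 0 0 1 0" --pt "0 0 0 1 0" --pt "0 0 0 0 0"

```text
t: 8.45
tool_pos: [486.2, 120.7, 219.3]
tcp_rot: [[-1.0, 0.001, -0.0], [0.001, 1.0, -0.0], [0.0, -0.0, -1.0]]
ft_force: [-0.2, -0.0, -0.9]
finger_gap: 14.6
gripper_force: 35.0
```

Call:
send_rows --pt "0 0 0 1 0" --pt "0 0 0 1 0" --pt "0 0 0 0 0"

```text
t: 8.75
tool_pos: [486.2, 120.7, 217.3]
tcp_rot: [[-1.0, 0.001, -0.0], [0.001, 1.0, -0.0], [0.0, -0.0, -1.0]]
ft_force: [0.4, -0.5, -1.0]
finger_gap: 14.3
gripper_force: 35.0
```

Call:
send_rows --pt "0 0 0 1 0" --pt "0 0 0 0 0"

```text
t: 8.95
tool_pos: [486.3, 120.7, 216.4]
tcp_rot: [[-1.0, 0.001, -0.0], [0.001, 1.0, -0.0], [0.0, -0.0, -1.0]]
ft_force: [0.5, -0.7, -0.2]
finger_gap: 14.0
gripper_force: 35.0
```

Call:
send_rows --pt "0 0 0 1 0" --pt "0 0 0 0 0"

```text
t: 9.15
tool_pos: [486.3, 120.7, 215.4]
tcp_rot: [[-1.0, 0.001, -0.0], [0.001, 1.0, -0.0], [0.0, -0.0, -1.0]]
ft_force: [0.3, -0.3, -0.2]
finger_gap: 14.2
gripper_force: 35.0
```

Call:
send_rows --pt "0 0 0 1 0" --pt "0 0 0 1 0" --pt "0 0 0 0 0"

```text
t: 9.45
tool_pos: [486.2, 120.7, 213.3]
tcp_rot: [[-1.0, 0.001, -0.0], [0.001, 1.0, -0.0], [0.0, -0.0, -1.0]]
ft_force: [1.2, -0.1, -0.4]
finger_gap: 14.6
gripper_force: 35.0
```

Call:
send_rows --pt "0 0 0 1 0" --pt "0 0 0 1 0" --pt "0 0 0 1 0" --pt "0 0 0 0 0"

```text
t: 9.85
tool_pos: [486.2, 120.7, 210.3]
tcp_rot: [[-1.0, 0.001, -0.0], [0.001, 1.0, -0.0], [0.0, -0.0, -1.0]]
ft_force: [-0.0, 0.7, -0.5]
finger_gap: 14.3
gripper_force: 35.0
```

Call:
send_rows --pt "0 0 0 1 0" --pt "0 0 0 1 0" --pt "0 0 0 0 0"

```text
t: 10.15
tool_pos: [486.2, 120.7, 208.3]
tcp_rot: [[-1.0, 0.001, -0.0], [0.001, 1.0, -0.0], [0.0, -0.0, -1.0]]
ft_force: [-0.9, -0.5, -0.6]
finger_gap: 14.6
gripper_force: 35.0
```

Call:
send_rows --pt "0 0 0 1 0" --pt "0 0 0 1 0" --pt "0 0 0 0 0"

```text
t: 10.45
tool_pos: [486.2, 120.7, 206.3]
tcp_rot: [[-1.0, 0.001, -0.0], [0.001, 1.0, -0.0], [0.0, -0.0, -1.0]]
ft_force: [-0.5, 0.3, -0.9]
finger_gap: 14.1
gripper_force: 35.0
```

Call:
send_rows --pt "0 0 0 1 0" --pt "0 0 0 1 0" --pt "0 0 0 0 0"

```text
t: 10.75
tool_pos: [486.2, 120.7, 204.3]
tcp_rot: [[-1.0, 0.001, -0.0], [0.001, 1.0, -0.0], [0.0, -0.0, -1.0]]
ft_force: [-0.5, -0.7, -0.9]
finger_gap: 14.7
gripper_force: 35.0
```

Call:
send_rows --pt "0 0 0 1 0" --pt "0 0 0 1 0" --pt "0 0 0 0 0"

```text
t: 11.05
tool_pos: [486.2, 120.7, 202.3]
tcp_rot: [[-1.0, 0.001, -0.0], [0.001, 1.0, -0.0], [0.0, -0.0, -1.0]]
ft_force: [0.5, -0.2, -0.1]
finger_gap: 14.3
gripper_force: 35.0
```

Call:
send_rows --pt "0 0 0 1 0" --pt "0 0 0 1 0" --pt "0 0 0 0 0"

```text
t: 11.35
tool_pos: [486.2, 120.7, 200.3]
tcp_rot: [[-1.0, 0.001, -0.0], [0.001, 1.0, -0.0], [0.0, -0.0, -1.0]]
ft_force: [0.8, 0.3, 0.0]
finger_gap: 14.4
gripper_force: 35.0
```

Call:
send_rows --pt "0 0 0 1 0" --pt "0 0 0 1 0" --pt "0 0 0 0 0"

```text
t: 11.65
tool_pos: [486.2, 120.7, 198.3]
tcp_rot: [[-1.0, 0.001, -0.0], [0.001, 1.0, -0.0], [0.0, -0.0, -1.0]]
ft_force: [0.0, -0.6, -0.6]
finger_gap: 14.3
gripper_force: 35.0
```

Call:
send_rows --pt "0 0 0 1 0" --pt "0 0 0 1 0" --pt "0 0 0 0 0"

```text
t: 11.95
tool_pos: [487.4, 120.7, 197.9]
tcp_rot: [[-1.0, 0.001, 0.003], [0.001, 1.0, -0.0], [-0.003, -0.0, -1.0]]
ft_force: [-0.0, -0.2, 4.5]
finger_gap: 14.6
gripper_force: 35.0
```

Call:
send_rows --pt "0 0 0 1 0" --pt "0 0 0 0 0"

```text
t: 12.15
tool_pos: [487.8, 120.7, 197.6]
tcp_rot: [[-1.0, 0.001, 0.004], [0.001, 1.0, -0.0], [-0.004, -0.0, -1.0]]
ft_force: [-0.3, 0.3, 7.3]
finger_gap: 14.4
gripper_force: 35.0
```

Call:
send_rows --pt "0 1 0 1 0" --pt "0 0 0 0 0"

```text
t: 12.35
tool_pos: [487.0, 120.8, 196.9]
tcp_rot: [[-1.0, 0.001, 0.005], [0.001, 1.0, -0.0], [-0.005, 0.0, -1.0]]
ft_force: [-0.1, -0.3, 9.3]
finger_gap: 14.4
gripper_force: 35.0
```

Call:
send_rows --pt "0 0 0 0.8 0" --pt "0 0 0 0 0"

```text
t: 12.55
tool_pos: [487.1, 120.7, 196.2]
tcp_rot: [[-1.0, 0.001, 0.005], [0.001, 1.0, -0.0], [-0.005, -0.0, -1.0]]
ft_force: [-0.4, -0.8, 9.8]
finger_gap: 14.5
gripper_force: 35.0
```

Call:
send_rows --pt "0 0 0 0.8 0" --pt "0 0 0 0 0"

```text
t: 12.75
tool_pos: [487.1, 120.7, 195.3]
tcp_rot: [[-1.0, 0.001, 0.005], [0.001, 1.0, -0.0], [-0.005, 0.0, -1.0]]
ft_force: [-0.7, -0.7, 8.9]
finger_gap: 14.3
gripper_force: 35.0
```

Call:
send_rows --pt "0 0 0 0.8 0" --pt "0 0 0 0 0"

```text
t: 12.95
tool_pos: [487.1, 120.8, 194.5]
tcp_rot: [[-1.0, 0.001, 0.005], [0.001, 1.0, 0.0], [-0.005, 0.0, -1.0]]
ft_force: [-0.2, -1.1, 9.0]
finger_gap: 14.3
gripper_force: 35.0
```

Call:
send_rows --pt "0 0 0 0.8 0" --pt "0 0 0 0 0"

```text
t: 13.15
tool_pos: [487.1, 120.7, 193.7]
tcp_rot: [[-1.0, 0.001, 0.005], [0.001, 1.0, -0.0], [-0.005, -0.0, -1.0]]
ft_force: [0.0, -0.3, 9.0]
finger_gap: 14.3
gripper_force: 35.0
```

```bash
cat > lid.py <<'E'
from h import *
from cell import optics,arm
import sys
c=optics.capture("scene");a=load("scene3")["color"].astype(int)
d=np.abs(c["color"].astype(int)-a).max(2)[145:215,240:335]>40
print("lid-area change px",d.sum(),np.argwhere(d).mean(0)[::-1]+[240,145] if d.any() else "")
np.savez(f"pics/{sys.argv[1]}.npz",**c)
E
python3 lid.py l1
```

```text
lid-area change px 148 [269.89864865 166.40540541]
```

Call:
send_rows --pt "0 0 0 0.8 0" --pt "0 0 0 0 0"

```text
t: 13.4
tool_pos: [486.5, 120.7, 192.1]
tcp_rot: [[-1.0, 0.001, 0.003], [0.001, 1.0, 0.0], [-0.003, 0.0, -1.0]]
ft_force: [-0.9, -0.2, 6.6]
finger_gap: 14.2
gripper_force: 35.0
```

```bash
python3 lid.py l2; python3 - <<'E'
from h import *
a=[cv2.resize(load(n)["color"][120:210,225:335,::-1],None,fx=3.6,fy=3.6,interpolation=cv2.INTER_CUBIC) for n in("scene3","l2")]
cv2.imwrite("pics/c6.png",np.hstack(a))
E
```

```text
lid-area change px 820 [264.9804878 172.05     ]
```

View pics/c6.png

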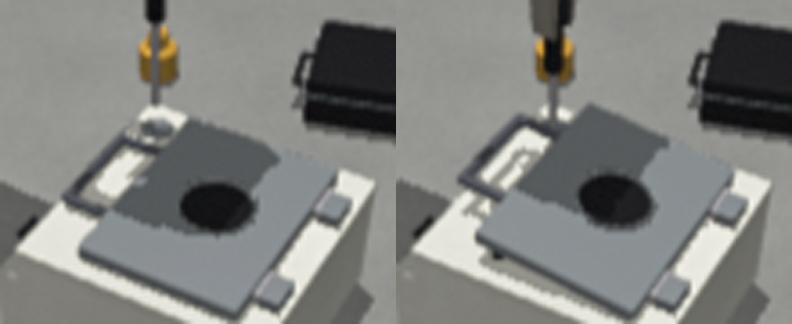

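The right-hand picture shows the lid sprung up: the handle bar has moved from (100,170) to (490,150) in the crop, with a shadow gap under the lid. I withdraw the pin straight up.

Call:
send_rows --pt "0 -0.5 0 -5 0" --pt "0 -0.5 0 -6 0" --pt "0 0 0 -8 0" --pt "0 0 0 -12 0" --pt "0 0 0 -12 0" --pt "0 0 0 -12 0" --pt "0 0 0 -12 0" --pt "0 0 0 -6 0" --pt "0 0 0 0 0"

```text
t: 14.35
tool_pos: [487.0, 120.8, 264.8]
tcp_rot: [[-1.0, 0.001, 0.002], [0.001, 1.0, 0.0], [-0.002, 0.0, -1.0]]
ft_force: [-0.3, 0.2, -0.1]
finger_gap: 14.2
gripper_force: 35.0
```

Call:
send_rows --pt "0 2 -16 0 0" --pt "0 5 -42 0 0" --pt "0 5 -45 0 0" --pt "0 5 -45 0 0" --pt "0 5 -45 0 0" --pt "0 5 -45 0 0" --pt "0 5 -45 0 0" --pt "0 5 -42 0 0" --pt "0 5 -28 0 0" --pt "0 3 -18 0 0"

```text
t: 15.35
tool_pos: [440.0, -252.2, 262.6]
tcp_rot: [[-1.0, 0.003, -0.001], [0.003, 1.0, 0.001], [0.001, 0.001, -1.0]]
ft_force: [-0.0, -0.1, -0.2]
finger_gap: 14.6
gripper_force: 33.9
```

Call:
send_rows --pt "0 0 0 5 0" --pt "0 0 0 5 0" --pt "0 0 0 0 0"

```text
t: 15.65
tool_pos: [440.7, -248.7, 252.1]
tcp_rot: [[-1.0, -0.0, -0.002], [-0.0, 1.0, 0.002], [0.002, 0.002, -1.0]]
ft_force: [-0.8, 0.0, -0.2]
finger_gap: 14.4
gripper_force: 33.9
```

Call:
send_rows --pt "0 -1 -4 15 0" --pt "0 0 0 25 0" --pt "0 0 0 25 0" --pt "0 0 0 15 0" --pt "0 0 0 5 0" --pt "0 0 0 0 0" --pt "0 0 0 0 0"

```text
t: 16.35
tool_pos: [442.6, -254.4, 169.3]
tcp_rot: [[-1.0, 0.0, 0.001], [0.0, 1.0, -0.001], [-0.001, -0.001, -1.0]]
ft_force: [0.5, 0.3, -0.7]
finger_gap: 14.6
gripper_force: 33.9
```

```bash
python3 - <<'E'
from h import *
from cell import optics,arm
c=optics.capture("scene");np.savez("pics/s7.npz",**c);s=arm.observe();p=s["tool_pos"];print(p)
x,y=150,195
im=cv2.resize(c["color"][y:y+70,x:x+70,::-1],None,fx=8,fy=8,interpolation=cv2.INTER_CUBIC)
cv2.imwrite("pics/c7.png",im)
for d in (19,-9,-99.5): print(d,(proj(c,p+[0,0,d])-[x,y]+.5)*8-.5)
print("hole",(proj(c,[437.6,-254.7,60])-[x,y]+.5)*8-.5)
E
```

```text
[ 442.66054454 -254.65484131  169.57999431]
19 [219.85907672 124.59500298]
-9 [234.42726554 184.89589836]
-99.5 [277.58828888 363.54874154]
hole [270.31227727 376.09953651]
```

View pics/c7.png

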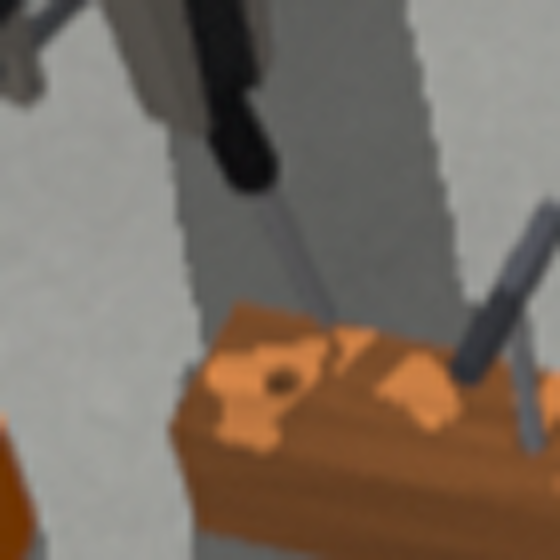

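The crop shows that the pin has tilted in the grip: dowel from (253,185) to its end near (330,318), while the empty hole is at (282,380). I lift clear of the stand and measure the tilt before inserting.

Call:
send_rows --pt "0 0 0 -10 0" --pt "0 0 0 -15 0" --pt "0 0 0 -15 0" --pt "0 0 0 -15 0" --pt "0 0 0 -5 0" --pt "0 0 0 0 0" --pt "0 0 0 0 0"

```text
t: 17.1
tool_pos: [441.8, -254.1, 228.1]
tcp_rot: [[-1.0, 0.001, -0.001], [0.001, 1.0, 0.001], [0.001, 0.0, -1.0]]
ft_force: [-0.1, -0.6, -0.3]
finger_gap: 14.6
gripper_force: 33.9
```

```bash
python3 - <<'E'
from h import *
from cell import optics,arm
c=optics.capture("scene");np.savez("pics/s8.npz",**c);t=optics.capture("top");np.savez("pics/t8.npz",**t);s=arm.observe();p=s["tool_pos"];print(p,s["finger_gap"])
for d in (19,-9,-99.5): print(d,proj(c,p+[0,0,d]))
a=load("l2")["color"].astype(int);b=c["color"].astype(int)
g=cv2.cvtColor(c["color"],cv2.COLOR_RGB2GRAY)
print("cols 168..202");
for v in range(196,246): print(v,' '.join('%3d'%x for x in g[v,168:203]))
E
```

```text
[ 441.63027293 -253.85251562  227.56227907] 14.39318046652272
19 [172.90066774 193.08843289]
-9 [174.89380739 201.33615504]
-99.5 [180.77654356 225.67924283]
cols 168..202
196 151 125  96  78  43  16  17  15  18  13  16  39  79  96  97  97  96  96  95  96  95  95  95  95  95  96  98  98  96  96  95  96 114 157 160
197 151 123  98  91  56  22  16  16  16  15  13  23  57  93  97  97  96  95  95  95  95  95  95  96  95  96  97  97  96  95  96  96 104 137 158
198 150 129  99  96  79  44  20  17  17  16  16  14  42  85  95  98  97  95  95  95  95  95  96  96  96  97  97  96  97  96  96  95  96 114 155
199 154 146 102  98  91  56  23  15  15  16  15  15  38  82  97  97  97  95  95  96  95  96  96  95  97  96  98  96  96  97  98  97  98 112 157
200 155 148 101  96  94  77  43  18  15  14  16  14  43  89  98  97  97  96  96  95  95  96  97  98  98  96  97  96  97  97  98  99  98 113 156
201 155 148 101  94  95  91  65  27  15  17  18  30  56  95  97  97  96  97  97  95  95  97  96  96  97  97  97  97  97  97  98  98  96 106 136
202 155 148  99  93  96  95  85  57  36  37  49  67  75  95  96 
[... 5571 characters left out ...]
 162 156 139 105 107 147 150 148 146 146 142 122 103  92 104 125 145 146 138  96  88  97 130 141 116  93  88  89  90  90  92
242 160 160 159 161 157 129 107  91 107 149 152 153 152 151 143  95  70  70  79 107 142 145 136  93  89 105 144 138  97  89  91  90  90 100 123
243 160 160 161 163 153  99  86  86 101 141 144 144 145 148 142  93  66  70  81 115 144 145 135  93  88 101 136 117  90  89  89  87  98 128 145
244 160 160 163 160 144  90  81  82  94 127 133 135 132 135 132 116 104 107 116 134 146 141 116  93  90  95 109  91  86  87  87  95 119 137 141
245 160 163 163 155 120  83  80  81  85 109 127 130 128 129 129 128 127 129 133 136 139 131  95  88  90  91  91  88  90  90  99 123 137 136 136
```

```bash
cat > tilt.py <<'E'
from h import *
from scipy.optimize import least_squares
def solve(c,tcp,tip,gb):
    g=tcp+[0,0,19]
    def P(q):
        a,b,s=q;d=np.array([a,b,-1]);d/=np.linalg.norm(d);return g+d*(s+27.5),g+d*(s+117.5),d
    f=lambda q:np.r_[proj(c,P(q)[1])-tip,proj(c,P(q)[0])-gb,q[2]/20]
    out=[]
    for q0 in ((.3,0,0),(0,.3,0),(-.3,.3,0),(.2,.2,-10)):
        r=least_squares(f,q0);out.append((r.cost.round(3),r.x.round(3),(P(r.x)[1]-tcp).round(1),f(r.x).round(2)))
    return out
E
python3 - <<'E'
from tilt import *
c=load("s8");t=load("t8");p=np.array([441.65,-253.9,227.8])
for o in solve(c,p,np.array([186.4,220.3]),np.array([178.4,201.6])):
    print(o,proj(t,p+o[2]))
a=cv2.cvtColor(c["color"],cv2.COLOR_RGB2GRAY)
g=cv2.cvtColor(t["color"],cv2.COLOR_RGB2GRAY)
for v in range(200,232,1): print(v,' '.join('%3d'%x for x in g[v,335:372]))
E
```

```text
(np.float64(0.767), array([-0.029,  0.215, 11.544]), array([  -3.7,   27.1, -107.1]), array([ 0.32, -0.11, -0.99,  0.32,  0.58])) [347.36166609 217.09623746]
(np.float64(0.767), array([-0.029,  0.215, 11.544]), array([  -3.7,   27.1, -107.1]), array([ 0.32, -0.11, -0.99,  0.32,  0.58])) [347.36166609 217.09623746]
(np.float64(0.767), array([-0.029,  0.215, 11.544]), array([  -3.7,   27.1, -107.1]), array([ 0.32, -0.11, -0.99,  0.32,  0.58])) [347.36166609 217.09623746]
(np.float64(0.767), array([-0.029,  0.215, 11.544]), array([  -3.7,   27.1, -107.1]), array([ 0.32, -0.11, -0.99,  0.32,  0.58])) [347.36166609 217.09623746]
200  57  79  79  77  77  80  66  39  62  59  58  48  42  44  46  46  47  43  40  40  40  42  51  75  79  78  79  71  49  52  59  63  69  79 114 150 161
201  51  69  78  78  77  81  66  38  57  55  55  43  43  45  46  42  40  43  47  40  45  38  51  75  78  80  73  56  52  54  57  56  65  63  81 113 142
202  53  64  77  79  77  78  67  42  61  58  53  46  44  40  42  45  45  44  46  42  42  35  52  75  75  74  58  52  55  60  64  64  65  69  70  75  96
203  53  57 
[... 3695 characters left out ...]
 176 189 190 190 189 183 183 180 180 178 178 166 142 141 163 160 147 125 115 115 116 118 115
228  78  81  79  78  77  74  73  73  75  73  91 116 139 162 187 190 189 190 187 188 185 184 181 181 169 145 142 152 161 167 166 166 139 114 115 120 118
229  77  78  77  78  74  72  73  75  71  88 113 137 170 185 187 189 191 192 189 187 188 184 182 173 151 139 153 157 161 165 173 172 167 140 116 117 118
230  76  76  76  76  73  73  70  73  78 112 137 167 183 187 187 190 189 188 189 187 188 188 178 158 130 145 159 161 164 167 170 172 178 167 152 116 118
231  78  76  74  77  74  74  72  76 103 134 161 178 184 184 186 187 191 190 192 190 189 182 160 135 141 149 157 157 162 166 169 170 174 178 173 164 129
```

```bash
python3 - <<'E'
from tilt import *
c=load("s8");p=np.array([441.65,-253.9,227.8]);tip=np.array([186.4,220.3]);g=p+[0,0,19]
print("hole scene",onz(c,185.2,242.5,60),"from rect (437.6,-254.7)")
for gb in ((178.4,201.6),(178.0,201.2),(178.4,202.2)):
  def P(q):
    d=np.array([q[0],q[1],-1]);d/=np.linalg.norm(d);o=g+[q[2],q[3],0];return o+d*(27.5+q[4]),o+d*(117.5+q[4])
  f=lambda q:np.r_[(proj(c,P(q)[1])-tip)*3,(proj(c,P(q)[0])-gb)*3,q[2]/3,q[3]/3,q[4]/6]
  r=least_squares(f,(0,.2,0,0,0));print(r.x.round(3),(P(r.x)[1]-p).round(1),r.cost.round(2))
E
```

```text
hole scene [ 443.94378379 -254.61321478   60.        ] from rect (437.6,-254.7)
[-0.049  0.187  3.839  1.612  8.179] [  -2.1   24.7 -104.4] 2.07
[-0.034  0.183  3.031  1.436  6.315] [  -1.1   23.7 -102.7] 1.28
[-0.058  0.2    3.986  0.663 10.345] [  -3.3   25.7 -106.1] 2.6
```

Call:
send_rows --pt "0 -4 -13 10 0" --pt "0 0 -13 15 0" --pt "0 0 0 15 0" --pt "0 0 0 10 0" --pt "0 0 0 6 0" --pt "0 0 0 0 0" --pt "0 0 0 0 0"

```text
t: 17.9
tool_pos: [446.2, -280.1, 172.8]
tcp_rot: [[-1.0, 0.0, 0.0], [0.0, 1.0, -0.0], [-0.0, -0.0, -1.0]]
ft_force: [0.3, 0.4, -0.0]
finger_gap: 14.4
gripper_force: 33.9
```

```bash
python3 - <<'E'
from h import *
from cell import optics,arm
c=optics.capture("scene");np.savez("pics/s9.npz",**c);s=arm.observe();p=s["tool_pos"];print(p,s["finger_gap"],s["ft_force"])
k=c["color"].astype(int)
# warmth (R-B) shows wood, dowel is grey
w=k[...,0]-k[...,2];g=k.sum(2)//3
for v in range(224,252): print(v,' '.join('%3d'%x for x in w[v,172:200]),'|',' '.join('%3d'%x for x in g[v,174:196]))
print(proj(c,p+[-2,25,-104]))
E
```

```text
[ 446.37912193 -280.33898452  173.19664212] 14.173022734222839 [-0.27837951  0.16922816 -0.03139811]
224   1   0  -1  -2   0  -1  -1   2   1   2   1   1   2   1   2   1   2   2   2   2   2   1   2   1   1   2   2   2 |  23  17  17  31  59  92  95  93  94  92  92  93  92  94  94  94  94  92  93  94  92  91
225   2   0   0   1   1  -2   0   1   1   2   3   3   2   2   1   2   1   2   2   1   2   1   3   1   2   2   2   2 |  58  45  48  67  77  89  94  93  94  94  94  93  93  92  93  94  93  93  92  94  93  92
226   2   2   3   1   0  -1  -1  -1   2   2   1   1   2   2   2   1   2   1   1   2   1   2   2   2   3   2   3   1 |  86  79  80  87  84  83  93  93  94  94  94  93  91  91  93  93  93  92  92  92  92  92
227   2   2   2   1   1   0   0  -1   2   1   2   3   2   2   1   3   1   1   2   2   1   2   2   2   1   2   2   1 |  95  94  91  87  85  83  89  93  92  93  95  93  93  91  92  93  92  92  92  91  91  91
228   3   2   3   1   0   0   0   0   0   1   3   2   2   2   1   1   1   2   1   2   1   1   2   2   1   2   2   2 |  94  94  93  89  87  83  83  92  94  94  93  93  93  92  
[... 4096 characters left out ...]
26 126 118  81  77  84  98  81  77  77  78  77  90 121
249  75  81  93 102 106 108 118 120 126 128 128 124 104  81  78  78  81  79  80  79  79  89 115 129 129 130 130 129 |  91  99 104 107 117 120 125 125 127 122 101  79  79  80  81  80  79  79  80  89 113 127
250  68  69  69  71  75  79  92  94 103 111 118 103  83  79  79  79  81  81  80  81  92 117 132 133 132 132 132 131 |  69  71  75  80  91  94 102 108 117 101  81  78  78  80  80  81  81  80  90 115 130 132
251  64  70  69  69  69  68  70  68  71  80  90  75  74  76  78  80  81  80  81  88 114 131 134 135 134 134 134 135 |  70  69  69  68  69  70  72  81  89  76  73  76  78  80  80  81  81  88 113 130 133 133
[184.64738207 240.6419872 ]
```

Call:
send_rows --pt "0 0 1 3 0" --pt "0 0 0 3 0" --pt "0 0 0 2 0" --pt "0 0 0 2 0" --pt "0 0 0 1 0" --pt "0 0 0 0 0"

```text
t: 18.55
tool_pos: [445.9, -279.2, 161.3]
tcp_rot: [[-1.0, 0.001, -0.0], [0.001, 1.0, 0.0], [0.0, 0.0, -1.0]]
ft_force: [0.8, -0.4, -0.3]
finger_gap: 14.4
gripper_force: 33.9
```

Call:
send_rows --pt "0 0 0 1 0" --pt "0 0 0 1 0" --pt "0 0 0 1 0" --pt "0 0 0 0 0"

```text
t: 18.95
tool_pos: [446.4, -279.7, 159.1]
tcp_rot: [[-1.0, 0.001, 0.001], [0.001, 1.0, -0.001], [-0.001, -0.001, -1.0]]
ft_force: [-0.0, 0.3, 2.9]
finger_gap: 14.6
gripper_force: 34.1
```

```bash
python3 - <<'E'
from h import *
from cell import optics,arm
c=optics.capture("scene");np.savez("pics/s10.npz",**c);s=arm.observe();p=s["tool_pos"];print(p,s["ft_force"])
k=c["color"].astype(int);w=k[...,0]-k[...,2];g=k.sum(2)//3
for v in range(234,252): print(v,' '.join('%3d'%x for x in w[v,176:196]),'|',' '.join('%3d'%x for x in g[v,176:196]))
E
```

```text
[ 446.34768333 -279.66682601  159.09836259] [-0.61821327 -0.52830194  2.75122451]
234   1   6  28  43   2  -3  10  57  71  68  53  50  42  32  22  12   3   3   2   0 |  95  93  89  82  87  85  81  81  83  85  87  88  90  90  91  91  93  92  92  93
235   2  20  59  64  19  -3   1  26  61  80  80  81  78  71  61  53  40  34  30  13 |  95  91  81  80  86  86  82  78  82  81  83  82  84  85  86  87  91  90  91  93
236   8  45  78  77  48   0  -3   5  43  78  82  82  82  82  82  81  79  72  67  54 |  96  88  79  79  83  87  86  80  80  79  79  80  81  81  82  83  83  85  85  89
237  22  70  82  83  68  19  -1   0  22  59  80  80  80  80  81  81  82  82  82  82 |  93  85  82  81  81  84  85  81  78  81  79  79  79  79  79  80  80  82  82  82
238  47  82  85  86  81  55  18  -2   7  46  79  82  81  80  81  79  79  81  82  83 |  90  84  82  83  82  82  85  85  80  81  80  79  80  80  80  80  80  80  80  80
239  69  84  83  82  84  74  34   1  -1  24  62  82  83  83  81  81  81  80  81  81 |  84  81  80  82  83  83  82  84  82  79  83  83  81  82  81  80  79  82  80  81
240  82  83  82  82  8
[... 1269 characters left out ...]
  81  96  80  75  76  76  77  91 125
248 126 124 125 125 126 126 127 120  82  77  78  78  80  78  79  77  78  88 112 125 | 123 123 124 123 125 125 126 118  82  77  78  78  79  78  76  77  78  86 109 124
249 106 109 118 120 127 129 128 120  83  79  78  79  79  79  79  79  90 116 130 130 | 104 107 117 119 125 125 127 119  82  78  79  78  79  79  79  80  89 112 127 128
250  75  79  93  94 102 111 117 103  81  79  80  80  81  80  81  89 115 132 134 133 |  74  80  91  94 100 108 118 101  81  77  80  80  80  81  80  87 113 131 132 131
251  69  68  69  69  73  80  90  76  72  75  79  80  80  80  80  87 112 133 132 134 |  68  69  69  70  72  80  89  75  74  76  77  79  81  80  81  85 110 130 132 132
```

Call:
send_rows --pt "0 0 0 -4 0" --pt "0 3.5 2.5 0 0" --pt "0 0 0 2 0" --pt "0 0 0 2 0" --pt "0 0 0 1 0" --pt "0 0 0 1 0" --pt "0 0 0 0 0"

```text
t: 19.7
tool_pos: [442.4, -276.6, 156.2]
tcp_rot: [[-1.0, 0.001, -0.0], [0.001, 1.0, 0.0], [0.0, 0.0, -1.0]]
ft_force: [-0.3, -0.1, 0.3]
finger_gap: 14.9
gripper_force: 34.0
```

```bash
cat > look.py <<'E'
from h import *
from cell import optics,arm
c=optics.capture("scene");s=arm.observe();p=s["tool_pos"];print(p,s["ft_force"],s["finger_gap"])
k=c["color"].astype(int);w=k[...,0]-k[...,2];g=k.sum(2)//3
for v in range(234,249): print(v,' '.join('%3d'%x for x in w[v,178:194]),'|',' '.join('%3d'%x for x in g[v,178:194]))
E
python3 look.py
```

```text
[ 442.46900601 -276.69677054  156.3555042 ] [-0.60136601 -0.66784713 -0.95252161] 14.304566464103274
234  27  44   3  -2   7  43  70  68  52  51  40  32  21  13   4   3 |  88  84  86  84  81  82  83  85  87  87  89  90  90  91  92  92
235  58  63  18   1   1  24  62  80  81  82  79  71  60  51  42  33 |  83  79  83  84  83  79  82  81  81  82  82  84  86  88  90  90
236  77  77  53  17  -2   6  43  76  80  81  83  82  83  81  80  72 |  79  78  79  84  84  79  79  80  80  79  81  82  81  82  83  84
237  83  83  73  32   0   0  22  58  80  81  81  82  81  81  82  82 |  80  80  80  81  84  81  78  81  79  79  78  78  79  80  81  81
238  85  85  81  56  20  -1   2  32  77  82  82  81  80  81  80  81 |  82  82  82  82  85  84  79  78  80  79  80  79  80  79  79  81
239  83  83  84  79  51   2  -4  11  59  83  82  83  82  82  80  80 |  81  82  82  83  86  85  81  78  83  81  82  82  81  81  81  81
240  83  81  82  83  69  19  -2   2  33  82  85  84  83  83  83  82 |  81  81  83  81  84  85  85  79  79  84  84  82  82  82  82  82
241  85  85  83  85  78  42   0  -3  11  62  87  86  86  84  
[... 310 characters left out ...]
93 109 132 128 105  84  82  79
244 103 108 122 125 124 107  82  44  58 118 131 110  87  84  85  81 | 100 106 120 123 121 104  86  80  97 125 129 107  86  82  82  81
245 117 118 119 120 119 119 106  75  87 120 108  84  79  81  84  83 | 119 118 118 118 118 116 104  77  87 118 102  82  81  81  82  82
246 121 122 121 122 121 118  96  76  81  96  82  75  75  77  79  90 | 120 119 120 120 120 118  95  75  79  93  78  75  77  77  78  88
247 123 123 124 125 125 117  82  75  77  78  76  76  75  76  87 111 | 121 121 122 123 123 116  81  75  76  78  75  75  75  76  84 107
248 125 125 127 127 122 102  79  79  77  78  79  79  78  86 113 127 | 123 124 125 125 120 100  79  77  78  78  77  78  77  85 110 124
```

Call:
send_rows --pt "0 0 0 1 0" --pt "0 0 0 1 0" --pt "0 0 0 1 0" --pt "0 0 0 0 0"

```text
t: 20.15
tool_pos: [442.5, -276.7, 153.3]
tcp_rot: [[-1.0, 0.001, -0.0], [0.001, 1.0, 0.0], [0.0, 0.0, -1.0]]
ft_force: [0.2, 0.2, -0.9]
finger_gap: 14.6
gripper_force: 34.0
```

Call:
send_rows --pt "0 0 0 1 0" --pt "0 0 0 1 0" --pt "0 0 0 1 0" --pt "0 0 0 0 0"

```text
t: 20.55
tool_pos: [442.4, -276.6, 150.3]
tcp_rot: [[-1.0, 0.001, -0.0], [0.001, 1.0, 0.0], [0.0, 0.0, -1.0]]
ft_force: [0.2, -0.2, -1.9]
finger_gap: 14.3
gripper_force: 34.0
```

Call:
send_rows --pt "0 0 0 1 0" --pt "0 0 0 1 0" --pt "0 0 0 1 0" --pt "0 0 0 0 0"

```text
t: 20.95
tool_pos: [442.4, -276.6, 147.3]
tcp_rot: [[-1.0, 0.001, -0.0], [0.001, 1.0, 0.0], [0.0, 0.0, -1.0]]
ft_force: [-0.2, 0.3, -1.1]
finger_gap: 14.1
gripper_force: 34.0
```

Call:
send_rows --pt "0 0 2 0 0" --pt "0 0 2 0 0" --pt "0 0 2 0 0" --pt "0 0 0 0 0" --newtons 10

```text
t: 21.35
tool_pos: [442.6, -270.5, 147.5]
tcp_rot: [[-1.0, 0.001, 0.0], [0.001, 1.0, -0.0], [-0.0, -0.0, -1.0]]
ft_force: [0.8, 0.2, -0.4]
finger_gap: 15.3
gripper_force: 9.7
```

Call:
send_rows --pt "0 0 2 0 0" --pt "0 0 2 0 0" --pt "0 0 2 0 0" --pt "0 0 2 0 0" --pt "0 0 0 0 0"

```text
t: 21.85
tool_pos: [442.6, -262.5, 147.6]
tcp_rot: [[-1.0, 0.001, 0.0], [0.001, 1.0, -0.0], [-0.0, -0.0, -1.0]]
ft_force: [0.7, 0.4, -0.2]
finger_gap: 15.3
gripper_force: 9.7
```

Call:
send_rows --pt "0 0 2 0 0" --pt "0 0 2 0 0" --pt "0 0 2 0 0" --pt "0 0 2 0 0" --pt "0 0 0 0 0"

```text
t: 22.35
tool_pos: [442.6, -254.5, 147.5]
tcp_rot: [[-1.0, 0.001, 0.0], [0.001, 1.0, -0.0], [-0.0, -0.0, -1.0]]
ft_force: [-0.4, -1.4, -0.3]
finger_gap: 15.0
gripper_force: 9.9
```

```bash
sed -i 's/range(234,249)/range(214,250)/;s/178:194/168:196/;s/,.|.,.*)$/)/' look.py; python3 look.py
```

```text
[ 442.55253645 -254.59993629  147.51656818] [-0.40724978 -0.71364908 -0.43957174] 14.816801185336205
214   4   7   9   9   9   9   9   8   7   4   0   0  -3   1   2   2   2   3   1   2   1   2   3   2   1   2   2   3
215   3   4   7   8   9   9  10   8   8   3  -2  -1   0   0   1   3   2   2   2   2   3   2   3   1   2   2   2   2
216   3   4   3   6   8  10   9   8   8   5  -1  -2  -1   0   2   2   2   2   2   2   2   2   2   2   1   2   1   2
217   3   3   3   3   4   6   8   8   9   5  -1  -2  -2  -1   1   1   1   2   2   2   1   0   3   2   2   2   2   2
218   2   2   2   3   2   2   4   4   4   1  -1  -2  -1  -1   0   2   1   1   1   1   1   2   2   1   1   1   2   1
219   2   3   2   3   2   1   2   1   0  -2  -2  -1  -3  -1   0   1   1   1   2   2   1   1   2   1   1   2   2   2
220   3   3   2   3   2   1   2   2   0  -3  -2  -2  -1  -2  -1   2   3   2   3   3   2   2   3   2   2   1   2   2
221   4   4   3   3   2   1   2   2   1  -2  -2  -3  -2  -1   0   1   2   2   1   2   2   3   2   2   2   2   2   3
222   5   3   3   3   2   1   2   2   2   0  -2  -2  -4   0   0   0   1
[... 2476 characters left out ...]
  89
244   3   3   5   4  13  58  75  76  78  87 120 124 122 124 123 106  79  36  42  71  82  83  83  84  83  81  80  81
245   4   4   3   7  35  72  74  74  72  83 118 118 118 118 118 118 107  73  73  77  80  79  80  82  85  84  82  83
246   3   3   4  16  56  76  74  73  74  88 118 121 121 120 120 118  97  76  73  76  77  75  76  79  79  81  83  83
247   3   4   7  36  71  78  76  76  83 108 122 124 124 124 124 119  81  75  76  77  77  75  76  76  76  78  78  79
248   4   4   7  48  73  74  76  78  90 122 126 125 126 126 126 119  82  77  77  78  79  79  78  79  79  78  77  78
249   3   3   6  39  67  69  70  72  80 104 117 119 127 127 128 120  83  80  79  80  80  79  79  80  80  81  80  77
```

The pin is upright again (dowel slope 0.21, vertical predicts 0.24) with its tip in the hole. I lower it gently.

Call:
send_rows --pt "0 0 0 2 0" --pt "0 0 0 3 0" --pt "0 0 0 3 0" --pt "0 0 0 3 0" --pt "0 0 0 3 0" --pt "0 0 0 0 0" --newtons 12

```text
t: 23.0
tool_pos: [442.2, -254.5, 132.8]
tcp_rot: [[-1.0, 0.001, -0.001], [0.001, 1.0, 0.001], [0.001, 0.001, -1.0]]
ft_force: [0.3, -0.2, -0.2]
finger_gap: 14.7
gripper_force: 11.9
```

Call:
send_rows --pt "0 0 0 3 0" --pt "0 0 0 3 0" --pt "0 0 0 3 0" --pt "0 0 0 2 0" --pt "0 0 0 0 0"

```text
t: 23.5
tool_pos: [442.3, -254.5, 122.0]
tcp_rot: [[-1.0, 0.001, -0.001], [0.001, 1.0, 0.001], [0.001, 0.001, -1.0]]
ft_force: [-0.3, -0.5, -0.8]
finger_gap: 14.9
gripper_force: 11.9
```

Call:
send_rows --pt "0 0 0 2 0" --pt "0 0 0 2 0" --pt "0 0 0 2 0" --pt "0 0 0 2 0" --pt "0 0 0 0 0"

```text
t: 24.0
tool_pos: [442.3, -254.6, 114.1]
tcp_rot: [[-1.0, 0.001, -0.0], [0.001, 1.0, 0.0], [0.0, 0.0, -1.0]]
ft_force: [-0.3, -0.6, -1.1]
finger_gap: 14.8
gripper_force: 11.9
```

Call:
send_rows --pt "0 0 0 1 0" --pt "0 0 0 1 0" --pt "0 0 0 1 0" --pt "0 0 0 0 0"

```text
t: 24.4
tool_pos: [443.0, -255.1, 112.1]
tcp_rot: [[-1.0, 0.001, 0.001], [0.001, 1.0, -0.001], [-0.001, -0.001, -1.0]]
ft_force: [-0.5, -0.3, 4.1]
finger_gap: 14.7
gripper_force: 11.9
```

Call:
send_rows --pt "0.8 0 0 -1 0" --pt "0.8 0 0 0 0" --pt "0.8 0 0 0 0" --pt "0.8 0 0 0 0" --pt "0.8 0 0 -5 0" --pt "0.8 0 0 -10 0" --pt "0.8 0 0 -20 0" --pt "0.8 0 0 -30 0" --pt "0.8 0 0 -40 0" --pt "0.8 0 0 -45 0"

```text
t: 25.4
tool_pos: [442.0, -254.2, 264.0]
tcp_rot: [[-1.0, 0.001, -0.001], [0.001, 1.0, 0.001], [0.001, 0.001, -1.0]]
ft_force: [0.1, -1.0, 0.4]
finger_gap: 73.6
gripper_force: 0.0
```

Call:
send_rows --pt "0.4 0 0 -4 0.149" --pt "0.4 0 0 -4 0.149" --pt "0.4 0 0 0 0.149" --pt "0.4 0 0 0 0.149" --pt "0.4 0 0 0 0.149" --pt "0.4 0 0 0 0.149" --pt "0.3 0 0 0 0.149" --pt "0.3 0 0 0 0.149" --pt "0.3 0 0 0 0.149" --pt "0.3 0 0 0 0.149"

```text
t: 26.4
tool_pos: [442.6, -254.8, 271.6]
tcp_rot: [[-0.074, 0.997, 0.001], [0.997, 0.074, -0.001], [-0.001, 0.001, -1.0]]
ft_force: [0.5, 0.5, -0.3]
finger_gap: 27.7
gripper_force: 0.0
```

Call:
send_rows --pt "0.3 0 0 0 0.08" --pt "0.3 30 0 0 0" --pt "0.3 40 0 0 0" --pt "0.3 40 0 0 0" --pt "0.3 40 0 0 0" --pt "0.3 0 0 0 0" --pt "0.3 0 0 0 0"

```text
t: 27.1
tool_pos: [442.8, -104.5, 271.5]
tcp_rot: [[-0.002, 1.0, 0.001], [1.0, 0.002, -0.001], [-0.001, 0.001, -1.0]]
ft_force: [0.0, -0.1, 0.2]
finger_gap: 27.7
gripper_force: 0.0
```

```bash
python3 - <<'E'
from h import *
from cell import optics,arm
a=[]
for n in("scene","top"):
    c=optics.capture(n);np.savez(f"pics/{n}b.npz",**c)
    a.append(cv2.resize(c["color"][120:270,145:335,::-1] if n=="scene" else c["color"][110:260,190:380,::-1],None,fx=4,fy=3.9 if 0 else 4,interpolation=cv2.INTER_CUBIC))
i=np.vstack(a);i=cv2.resize(np.hstack([a[0][:, :760],a[1]]),None,fx=.52,fy=1);print(i.shape)
i=np.vstack([a[0][:300,280:760],a[1][100:400,:480]]);j=np.vstack([a[0][300:600,0:300],a[1][300:600,460:760]])
i=np.hstack([i,j]);print(i.shape);cv2.imwrite("pics/c8.png",i);print(arm.observe()["tool_pos"],arm.observe()["joints"])
E
```

```text
(600, 790, 3)
(600, 780, 3)
[ 442.64517715 -105.622764    270.96354188] [-5.00528473e-01 -2.09711358e-01  1.78125574e+00 -4.07806347e-04
  1.56931073e+00 -4.99761100e-01]
```

View pics/c8.png

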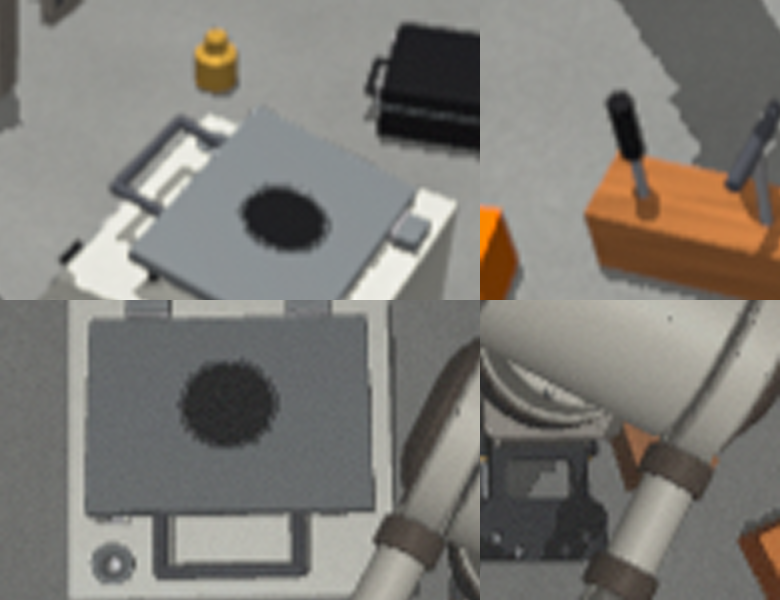

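The last picture shows the lid sprung up with the bar's middle at top view (248,202) and scene (252.5,159). The pin stands upright in its hole at scene (183,246). I place the bar from the two views.

```bash
python3 - <<'E'
from h import *
T=load("topb");S=load("sceneb")
print(tri(T,(247.6,201.9),S,(252.4,158.9)),onz(T,247.6,201.9,164),onz(S,252.4,158.9,164))
g=cv2.cvtColor(T["color"],cv2.COLOR_RGB2GRAY)
print("rows 196..208 at cols 236..262 step 4");
for v in range(194,209): print(v,g[v,228:270:3])
E
```

```text
(array([478.08330628,  39.68350563, 157.59819529]), np.float64(2.0769203763541655)) [476.38938016  38.85911199 164.        ] [483.01789287  33.86682226 164.        ]
rows 196..208 at cols 236..262 step 4
194 [ 98  66 178 181 186 181 186 182 186 185 186 183  72 117]
195 [ 97  66 181 185 185 184 188 186 186 186 184 183  74 115]
196 [ 97  66 183 184 185 187 186 186 185 186 184 184  75 117]
197 [100  66 182 187 185 185 185 188 184 185 183 184  74 115]
198 [102  63 182 187 184 182 186 183 182 187 182 186  77 117]
199 [ 99  64 183 184 183 184 188 185 184 186 184 183  75 119]
200 [ 97  62 158 134 134 134 137 126 129 130 130 128  72 120]
201 [101  69 102  80  82  80  81  77  75  74  79  77  72 116]
202 [101  74  77  78  77  82  83  81  82  87  82  81  82 119]
203 [119  78  76  76  75  72  77  79  76  77  77  73  74 164]
204 [169  82  84  86 107 106 105 100 104 129 129 128 128 182]
205 [185 162 162 165 167 169 167 169 168 176 175 176 172 184]
206 [189 187 186 186 186 186 186 188 187 188 187 187 187 183]
207 [186 187 186 187 187 189 187 186 186 187 185 183 187 184]
208 [184 187 188 184 172 179 179 177 179 173 167 169 170 169]
```

Call:
send_rows --pt "0.22 30 8 0 0" --pt "0.22 40 9 0 0" --pt "0.22 40 9 0 0" --pt "0.22 30 7 0 0" --pt "0.22 4 0 20 0" --pt "0.22 0 0 25 0" --pt "0.22 0 0 15 0" --pt "0.22 0 0 0 0" --pt "0.22 0 0 0 0"

```text
t: 28.1
tool_pos: [475.9, 38.3, 210.9]
tcp_rot: [[0.002, 1.0, -0.0], [1.0, -0.002, -0.0], [-0.0, -0.0, -1.0]]
ft_force: [1.4, -0.5, 0.2]
finger_gap: 20.2
gripper_force: 0.0
```

Descend in cautious steps past the bar.

Call:
send_rows --pt "0.22 0 -0.5 15 0" --pt "0.22 0 0 10 0" --pt "0.22 0 0 6 0" --pt "0.22 0 0 4 0" --pt "0.22 0 0 4 0" --pt "0.22 0 0 4 0" --pt "0.22 0 0 0 0"

```text
t: 28.8
tool_pos: [474.8, 39.3, 167.1]
tcp_rot: [[-0.0, 1.0, -0.001], [1.0, 0.0, 0.0], [0.0, -0.001, -1.0]]
ft_force: [-1.1, -0.8, 1.0]
finger_gap: 20.2
gripper_force: 0.0
```

Call:
send_rows --pt "0.22 0 0 6 0" --pt "0.22 0 0 6 0" --pt "0.22 0 0 6 0" --pt "0.22 0 0 5 0" --pt "0.22 0 0 0 0"

```text
t: 29.3
tool_pos: [474.3, 39.4, 143.4]
tcp_rot: [[0.0, 1.0, -0.002], [1.0, -0.0, 0.0], [0.0, -0.002, -1.0]]
ft_force: [0.0, -0.2, -0.3]
finger_gap: 20.0
gripper_force: 0.0
```

No contact. I close on the bar.

Call:
send_rows --pt "0 0 0 0 0" --pt "0 0 0 0 0" --pt "0 0 0 0 0" --pt "0 0 0 0 0" --pt "0 0 0 0 0" --newtons 12

```text
t: 29.8
tool_pos: [475.1, 39.2, 144.6]
tcp_rot: [[-0.0, 1.0, 0.0], [1.0, 0.0, -0.0], [-0.0, 0.0, -1.0]]
ft_force: [0.1, 1.1, -0.6]
finger_gap: 0.2
gripper_force: 0.0
```

The fingers shut on nothing (gap 0.2), so I check the bar's position from pixels.

```bash
python3 - <<'E'
from h import *
from cell import optics,arm
c=optics.capture("scene");np.savez("pics/s11.npz",**c);p=arm.observe()["tool_pos"];print(p)
print("tcp",proj(c,p),"grasp",proj(c,p+[0,0,19]),"bar ends pred",proj(c,[475.5,84,162]),proj(c,[475.5,-6,162]))
b=load("sceneb")["color"].astype(int)
k=c["color"].astype(int)
g=k.sum(2)//3;gb=b.sum(2)//3
for v in range(140,178): print(v,' '.join('%3d'%x for x in gb[v,236:272]),'|',' '.join('%3d'%x for x in g[v,236:272]))
E
```

```text
[475.09799385  39.23383296 144.59974124]
tcp [251.23113595 162.0748146 ] grasp [251.08156955 157.16277202] bar ends pred [258.9111432 149.6093615] [243.02003444 166.14507777]
140 150 148 148 148 149 149 148 150 148 146 147 147 147 149 148 149 150 150 150 151 150 151 150 153 153 154 152 137  89  75  77  76  77  76  76  74 | 147 146 147 147 147 147 147 144 109  82  81  74  30  30  59  81  82  80  78  69  68  88 138 152 153 153 151 136  88  74  74  77  76  78  81  81
141 150 148 148 149 148 148 149 149 147 147 147 148 147 149 151 150 151 150 150 152 151 151 150 152 153 153 154 144  96  78  76  76  75  75  75  74 | 148 148 148 147 147 147 147 142 102  81  81  75  34  29  59  81  81  79  76  69  69  95 149 153 153 152 152 143  95  78  74  76  75  75  72  74
142 149 151 150 149 148 148 148 148 148 149 149 150 149 150 149 149 149 151 152 154 153 152 152 151 152 152 154 149 123  94  85  84  78  78  80  80 | 149 150 148 147 147 146 147 142 108  81  80  75  37  30  58  80  82  80  74  69  72 102 151 152 151 151 152 147 122  93  85  83  77  77  73  74
143 149 150 150 149 149 148 150 149 149 150
[... 9546 characters left out ...]
 148 149 150 149 150 150 150 150 136 108  90  89  90  90  90  90  91  91  90  91  90  91  89  91  90  91  91  90
176 153 153 153 156 178 216 231 233 234 229 195 155 149 167 211 227 187 149 144 145 145 145 145 146 146 145 145 145 145 144 145 145 144 145 144 144 | 152 151 152 153 166 195 196 153 148 150 151 149 150 150 149 143 114  92  90  91  90  91  90  91  90  90  90  91  91  91  90  91  91  91  90  91
177 155 154 152 159 199 225 232 232 227 194 155 149 162 211 228 199 158 144 145 145 145 146 146 146 145 145 144 145 144 145 145 145 145 144 145 144 | 153 153 151 157 193 223 221 155 147 149 149 150 149 149 144 123  97  90  90  90  90  90  91  91  90  91  90  90  90  90  90  91  90  91  90  90
```

The bar has not moved, and the finger ends appear at row ~156, above it: the tips sit about 16 mm higher than I assumed. I reopen and go 15 mm lower, which is still clear of the deck.

Call:
send_rows --pt "0.22 0 0 -6 0" --pt "0.22 0 0 0 0" --pt "0.22 0 1 0 0" --pt "0.22 0 0 0 0" --pt "0.22 0 0 4 0" --pt "0.22 0 0 4 0" --pt "0.22 0 0 4 0" --pt "0.22 0 0 0 0"

```text
t: 30.65
tool_pos: [475.3, 39.4, 137.5]
tcp_rot: [[0.0, 1.0, -0.002], [1.0, -0.0, 0.0], [0.0, -0.002, -1.0]]
ft_force: [-0.4, 0.2, -0.0]
finger_gap: 20.1
gripper_force: 0.0
```

Call:
send_rows --pt "0.22 0 0 3 0" --pt "0.22 0 0 3 0" --pt "0.22 0 0 3 0" --pt "0.22 0 0 0 0"

```text
t: 31.05
tool_pos: [475.7, 39.3, 129.0]
tcp_rot: [[0.0, 1.0, -0.001], [1.0, -0.0, 0.0], [0.0, -0.001, -1.0]]
ft_force: [-1.0, 1.1, 0.4]
finger_gap: 19.9
gripper_force: 0.0
```

Call:
send_rows --pt "0 0 0 0 0" --pt "0 0 0 0 0" --pt "0 0 0 0 0" --pt "0 0 0 0 0" --pt "0 0 0 0 0" --newtons 12

```text
t: 31.55
tool_pos: [476.5, 39.2, 129.7]
tcp_rot: [[0.0, 1.0, 0.001], [1.0, -0.0, -0.0], [-0.0, 0.001, -1.0]]
ft_force: [2.6, 0.5, -1.3]
finger_gap: 7.9
gripper_force: 10.9
```

Bar gripped. I firm the grip and swing along the arc about the hinge.

Call:
send_rows --pt "0 0 0 0 0" --pt "0 0 0 0 0" --pt "0 0 2 -8.8 0" --pt "0 0 2 -8.8 0" --pt "0 0 2.8 -8.7 0" --pt "0 0 2.9 -8.6 0" --pt "0 0 3.7 -8.3 0" --pt "0 0 3.7 -8.3 0" --pt "0 0 0 0 0" --newtons 25

```text
t: 32.45
tool_pos: [494.4, 39.1, 182.6]
tcp_rot: [[-0.0, 1.0, 0.003], [1.0, 0.0, -0.0], [-0.0, 0.003, -1.0]]
ft_force: [0.1, 0.2, -0.8]
finger_gap: 0.7
gripper_force: 0.0
```

The bar slipped out of the tips, so the grasp was too shallow. I back off to see where the lid is.

Call:
send_rows --pt "0.2 0 0 -25 0" --pt "0.2 0 0 -35 0" --pt "0.2 -20 0 -30 0" --pt "0.2 -40 0 0 0" --pt "0.2 -45 0 0 0" --pt "0.2 -40 0 0 0" --pt "0.2 0 0 0 0"

```text
t: 33.15
tool_pos: [492.5, -109.6, 270.3]
tcp_rot: [[0.005, 1.0, -0.001], [1.0, -0.005, -0.001], [-0.001, -0.001, -1.0]]
ft_force: [-0.2, -0.0, -0.4]
finger_gap: 18.4
gripper_force: 0.0
```

```bash
python3 - <<'E'
from h import *
from cell import optics,arm
c=optics.capture("scene");t=optics.capture("top");np.savez("pics/s12.npz",**c);np.savez("pics/t12.npz",**t);print(arm.observe()["tool_pos"])
g=t["color"].astype(int).sum(2)//3;b=load("topb")["color"].astype(int).sum(2)//3
for u in (240,246,252): print("top col",u,"rows190-208",g[190:209,u],"before",b[190:209,u])
k=c["color"].astype(int).sum(2)//3;kb=load("sceneb")["color"].astype(int).sum(2)//3
for v in range(142,170,3): print(v,' '.join('%3d'%x for x in k[v,236:272]),'|',' '.join('%3d'%x for x in kb[v,240:264]))
# predicted pixels vs lid angle
for a in (.15,.2,.25,.3,.35,.4):
    q=[656-182*np.cos(a),40,128+182*np.sin(a)];print(a,np.round(q),proj(t,q).round(1),"scene ends",proj(c,[q[0],85,q[2]]).round(1),proj(c,[q[0],-5,q[2]]).round(1))
E
```

```text
[ 492.80959001 -105.99703394  270.51759548]
top col 240 rows190-208 [182 183 182 181 182 181 182 183 181 125  76  78  71 159 184 183 184 183
 167] before [182 183 182 182 183 183 183 183 182 181 133  82  78  75 106 166 184 184
 170]
top col 246 rows190-208 [180 184 182 185 182 184 182 183 180 122  71  76  73 158 183 182 184 184
 177] before [181 182 183 183 184 186 184 183 183 186 136  81  83  78 105 165 184 186
 178]
top col 252 rows190-208 [182 180 180 181 179 181 179 182 181 122  75  77  89 163 182 184 183 185
 177] before [181 182 179 181 184 185 183 182 180 182 127  75  82  76 104 166 185 184
 177]
142 151 152 152 151 150 149 149 151 150 151 151 151 151 151 152 151 151 152 154 156 155 154 154 153 153 154 155 150 125  95  87  85  78  79  81  80 | 148 148 148 148 148 149 149 150 149 150 149 149 149 151 152 154 153 152 152 151 152 152 154 149
145 152 153 152 152 153 152 152 152 151 152 153 155 153 153 154 154 154 155 155 155 154 154 155 150 140 146 154 157 156 156 155 156 154 154 155 154 | 151 151 151 150 149 150 151 153 151 151 151 152 153 153 153 153 152 152 153 152 152 154 153 1
[... 1717 characters left out ...]
150 143
169 152 153 154 154 153 152 151 150 149 158 181 195 207 194 150 101  77  85  97 109 113 128 153 146 145 144 144 145 144 144 144 144 143 143 143 143 | 151 151 147 133 117 101  90  79  80  92 113 149 191 188 152 165 214 230 207 158 145 144 145 145
0.15 [476.  40. 155.] [247.3 202.5] scene ends [259.2 151.2] [243.5 167.8]
0.2 [478.  40. 164.] [247.2 201.4] scene ends [259.7 149.1] [243.8 165.6]
0.25 [480.  40. 173.] [247.  200.2] scene ends [260.2 147. ] [244.3 163.5]
0.3 [482.  40. 182.] [246.9 198.7] scene ends [260.9 144.9] [244.9 161.4]
0.35 [485.  40. 190.] [246.8 197.1] scene ends [261.7 142.9] [245.6 159.4]
0.4 [488.  40. 199.] [246.7 195.3] scene ends [262.7 140.9] [246.5 157.5]
```

Call:
send_rows --pt "0.22 30 -4 0 0" --pt "0.22 40 -4 0 0" --pt "0.22 40 -3 0 0" --pt "0.22 34 -2 0 0" --pt "0.22 0 0 25 0" --pt "0.22 0 0 30 0" --pt "0.22 0 0 20 0" --pt "0.22 0 0 5 0" --pt "0.22 0 0 0 0" --pt "0.22 0 0 0 0"

```text
t: 34.25
tool_pos: [480.8, 38.7, 192.3]
tcp_rot: [[-0.001, 1.0, 0.002], [1.0, 0.001, -0.0], [-0.0, 0.002, -1.0]]
ft_force: [-0.4, -0.3, 0.9]
finger_gap: 20.5
gripper_force: 0.0
```

Call:
send_rows --pt "0.22 0 -3 10 0" --pt "0.22 0 0 10 0" --pt "0.22 0 0 10 0" --pt "0.22 0 0 6 0" --pt "0.22 0 0 6 0" --pt "0.22 0 0 6 0" --pt "0.22 0 0 6 0" --pt "0.22 0 0 0 0"

```text
t: 35.05
tool_pos: [476.5, 38.3, 136.0]
tcp_rot: [[-0.0, 1.0, -0.002], [1.0, 0.0, 0.0], [0.0, -0.002, -1.0]]
ft_force: [0.3, 1.1, -0.1]
finger_gap: 20.1
gripper_force: 0.0
```

Call:
send_rows --pt "0.22 0 0 4 0" --pt "0.22 0 0 3 0" --pt "0.22 0 0 0 0"

```text
t: 35.35
tool_pos: [476.9, 38.3, 129.6]
tcp_rot: [[0.0, 1.0, -0.001], [1.0, -0.0, 0.0], [0.0, -0.001, -1.0]]
ft_force: [0.7, 0.3, 0.4]
finger_gap: 20.0
gripper_force: 0.0
```

Call:
send_rows --pt "0 0 1 0 0" --pt "0 0 0 0 0" --pt "0 0 0 0 0" --pt "0 0 0 0 0" --pt "0 0 0 0 0" --newtons 25

```text
t: 35.85
tool_pos: [479.1, 38.2, 130.3]
tcp_rot: [[0.0, 1.0, 0.002], [1.0, -0.0, -0.0], [-0.0, 0.002, -1.0]]
ft_force: [4.0, 0.0, -2.8]
finger_gap: 8.8
gripper_force: 25.0
```

Call:
send_rows --pt "0 0 0 0 0" --pt "0 0 2 -8 0" --pt "0 0 2.3 -8 0" --pt "0 0 0 0 0" --pt "0 0 0 0 0"

```text
t: 36.35
tool_pos: [484.3, 38.2, 146.8]
tcp_rot: [[0.0, 1.0, 0.004], [1.0, -0.0, -0.0], [-0.0, 0.004, -1.0]]
ft_force: [8.3, 1.1, -3.3]
finger_gap: 8.8
gripper_force: 25.0
```

Call:
send_rows --pt "0 0 3.5 -8.7 0" --pt "0 0 3.5 -8.6 0" --pt "0 0 3.6 -8.5 0" --pt "0 0 3.8 -8.3 0" --pt "0 0 4.2 -8.1 0" --pt "0 0 4.5 -8 0" --pt "0 0 0 0 0"

```text
t: 37.05
tool_pos: [510.1, 38.4, 195.8]
tcp_rot: [[0.001, 1.0, 0.01], [1.0, -0.001, 0.001], [0.001, 0.01, -1.0]]
ft_force: [21.0, 1.0, -14.0]
finger_gap: 8.7
gripper_force: 25.0
```

The readings fit a circle of radius 182 centred at (655.8, 86.7) in TCP coordinates. My commanded path lies about 5 mm outside it, so I correct inward and go on.

Call:
send_rows --pt "0 0 6 0 0" --pt "0 0 6 -7 0" --pt "0 0 5.6 -7.8 0" --pt "0 0 6.5 -6.3 0" --pt "0 0 6.6 -6.3 0" --pt "0 0 0 0 0"

```text
t: 37.65
tool_pos: [536.7, 38.5, 225.0]
tcp_rot: [[-0.0, 1.0, 0.0], [1.0, 0.0, 0.0], [0.0, 0.0, -1.0]]
ft_force: [-4.1, 1.9, 4.5]
finger_gap: 9.0
gripper_force: 25.0
```

Call:
send_rows --pt "0 0 6.5 -5.8 0" --pt "0 0 6.8 -5.2 0" --pt "0 0 7.1 -4.7 0" --pt "0 0 7.1 -4.2 0" --pt "0 0 0 0 0"

```text
t: 38.15
tool_pos: [564.2, 38.6, 245.2]
tcp_rot: [[-0.0, 1.0, 0.001], [1.0, 0.0, 0.0], [0.0, 0.001, -1.0]]
ft_force: [-4.4, 1.8, 6.3]
finger_gap: 8.6
gripper_force: 25.0
```

Call:
send_rows --pt "0 0 5 -2.4 0" --pt "0 0 5 -2.3 0" --pt "0 0 5 -2.2 0" --pt "0 0 2.5 -1 0" --pt "0 0 0 0 0"

```text
t: 38.65
tool_pos: [581.0, 38.7, 253.4]
tcp_rot: [[-0.0, 1.0, 0.0], [1.0, 0.0, 0.0], [0.0, 0.0, -1.0]]
ft_force: [-6.3, 2.4, 8.2]
finger_gap: 9.3
gripper_force: 25.0
```

Call:
send_rows --pt "0 0 2 -0.5 0" --pt "0 0 0 0 0"

```text
t: 38.85
tool_pos: [580.9, 38.7, 253.5]
tcp_rot: [[-0.001, 1.0, -0.005], [1.0, 0.001, 0.0], [0.0, -0.005, -1.0]]
ft_force: [-13.1, 1.6, 9.1]
finger_gap: 8.7
gripper_force: 25.0
```

Call:
send_rows --pt "0 0 -1.5 0 0" --pt "0.2 0 0 0 0" --pt "0.2 0 0 0 0" --pt "0.2 0 0 0 0" --pt "0.2 0 0 -8 0" --pt "0.2 0 0 -15 0" --pt "0.2 0 0 -20 0" --pt "0.2 0 0 -25 0" --pt "0.2 0 0 -10 0" --pt "0.2 0 0 0 0"

```text
t: 39.85
tool_pos: [582.9, 38.1, 332.7]
tcp_rot: [[0.0, 1.0, 0.005], [1.0, -0.0, -0.001], [-0.001, 0.005, -1.0]]
ft_force: [0.9, 0.1, 0.1]
finger_gap: 18.4
gripper_force: 0.0
```

Call:
send_rows --pt "0.2 0 -30 0 0" --pt "0.2 0 -40 0 0" --pt "0.2 0 -40 0 0" --pt "0.2 -20 -20 0 0" --pt "0.2 -40 0 0 0" --pt "0.2 -40 0 0 0" --pt "0.2 -30 0 0 0" --pt "0.2 0 0 0 0"

```text
t: 40.65
tool_pos: [451.0, -94.4, 328.3]
tcp_rot: [[0.005, 1.0, -0.002], [1.0, -0.005, 0.0], [0.0, -0.002, -1.0]]
ft_force: [0.6, 0.1, -0.5]
finger_gap: 18.6
gripper_force: 0.0
```

```bash
python3 - <<'E'
from h import *
from cell import optics,arm
c=optics.capture("scene");t=optics.capture("top");s=arm.observe();print(s["tool_pos"],s["t"])
for n,i,r in (("top",t,range(165,200)),):
    g=i["color"].astype(int).sum(2)//3
    for u in (240,248,256): print(n,u,"rows 150-206",g[150:207:1,u])
for a in (1.05,1.1,1.15):
    q=[656-182*np.cos(a),40,128+182*np.sin(a)];print(a,np.round(q),proj(t,q).round(1),"scene",proj(c,q).round(1))
# pin grip in scene unchanged
S0=load("scene0")
for im in (S0,c):
    g=cv2.cvtColor(im["color"],cv2.COLOR_RGB2GRAY)[210:248,170:195];p=np.argwhere(g<45)[:,::-1]+[170,210];print("pin",p.mean(0),len(p))
g=c["color"].astype(int).sum(2)//3
for v in range(108,150,3): print(v,g[v,255:290])
E
```

```text
[451.34526532 -91.59837818 328.8962945 ] 40.75
top 240 rows 150-206 [ 80  76  60  80  63  46  43  77  91 103 155 174 175 177 179 180 181 186
 185 186 188 187 185 184 159 138 134 133 101  62  45  49  88 101 150 174
 178 179 180 182 186 180 177 181 180 183 180 181 185 183 181 183 183 182
 183 182 181]
top 248 rows 150-206 [ 77  74  54  44  56  81 104 117 118 115 154 171 125  82  77  81  78  78
  66 158 140 165 186 185 185 188 188 159 138 137 105  64  49  49  93 151
 174 179 179 180 180 181 182 182 180 181 182 181 181 183 182 184 181 182
 181 184 179]
top 256 rows 150-206 [ 73  70  62  77  75  52  53  83  91  97 132 164 173 174 174 174 175 179
 183 183 182 185 171 147 134 131 129 129  98  60  52  59  85 159 181 180
 180 180 179 181 183 184 178 177 180 181 183 183 180 181 182 182 181 181
 181 180 181]
1.05 [565.  40. 286.] [245.3 157. ] scene [279.1 132. ]
1.1 [573.  40. 290.] [245.2 153.2] scene [281.8 131.5]
1.15 [582.  40. 294.] [245.1 149.3] scene [284.6 131.2]
pin [180.90588235 226.09411765] 85
pin [181.02469136 226.4691358 ] 81
108 [148 148 149 149 149 149 150 149 150 149 148 148 1
[... 1303 characters left out ...]
49 124  90 115 135 151 160 158 138 122 107
  93 117 152 154 151 137 113  91  82  72  71 108 140 153 152 151 150]
138 [150 150 150 151 151 150 151 151 126  78  75  77  77  76  76  76  73  71
  79 117 149 129  99  85  74  67  93 133 152 153 152 153 152 152 151]
141 [151 152 151 151 152 153 153 154 144  95  78  76  77  75  76  75  74  75
  82  89  82  63  62  71 110 152 155 154 152 151 152 152 152 151 150]
144 [153 151 152 151 153 152 152 152 153 154 153 154 148 131 129 130 129 135
 151 155 143  84  52  55  72 114 150 150 150 151 152 152 147 139 137]
147 [154 154 154 154 154 152 154 153 154 153 153 153 154 153 153 153 152 153
 152 153 154 145  96  53  54  66 104 151 154 154 151 144 138 138 137]
```

The bar sits at scene (284.5,132), which matches 1.15 rad. The pin's position is unchanged from the start. I hand in.

```bash
python3 -c "
from cell import arm
print(arm.finish_job())"
```

```text
the job is handed in; nothing more can be done
None
```

The job is handed in: the latch was pressed with about 10 N at most until the lid sprang up, the pin stands upright in its hole again, and the lid is open against its stop. On the way the pin tilted in the grip, most likely from brushing the raised handle, and the first two tries at gripping the handle failed. I did not re-measure the other things on the bench at the end.

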